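# Flip the hex key and tighten the rail clamp

## Robot

A 6-joint arm with a two-finger parallel gripper is mounted at the origin on the work surface. World frame = base frame: x ahead of the robot, y to its left, z up, the work surface at z = 0. Lengths are in m, angles in rad, forces in N, time in s.
With the tool pointing down it reaches from about 0.35 to 1 m from the base axis. Payload 7.1 kg.
Tool frame: the origin (TCP) lies on the mounting face of the last link; the fingertips stand 173 mm ahead of it and the grasp point (between the pads) lies 155 mm ahead of it; z points along the fingers, y is the direction in which the jaws open and shut (so a half turn about z gives the same grasp; the last joint's range is limited). The gripper opens to 85 mm and grips with 20 to 120 N. Pads are 22 mm wide; open, the fingers measure 114 mm over their backs; the gripper's body (76 mm by 85 mm) begins 54 mm behind the grasp point. The pads swing forward as they close: fully open they stand 13 mm farther back than shut.
Start: joints at [-1.316, 0.423, 1.63, -0, 1.089, -0.019], TCP at [0.169, -0.602, 0.405] pointing down, gripper open.
Joint ranges: [-3, 3], [-0.9, 2.11], [0.09, 2.58], [-1.31, 4.45], [0.11, 2.69], [-2.54, 2.54]. Speed limits (rad/s): [2.39, 2.39, 3.01, 3.14, 3.14, 3.14].

## Interface

Orientations are given as a 3x3 rotation matrix whose columns are the frame's x, y, z axes.
In Python, from cell import arm gives the robot as it stands.
- The arm moves only by the tool apply_moves, never from a script. Its argument "motion" is one flat list of numbers, 7 for each row, row after row: the shift along the tool's x, y, z in m, then the turn, a rotation vector about the tool's x, y, z in degrees, then the gripper's target within -1 to 1 (shut at 1, half-way at 0, fully open at -1). A call has 1 to 20 rows; each row is the pose to reach, as a shift and turn from the pose measured when the call began, along the tool's axes at that moment; what a row does not reach only later rows make up. A row lasts 1/12 s, in which the tool goes at most 41.7 mm and 7.16 degrees, less where a joint would pass 70% of its speed; a pose out of reach is approached as far as the arm can. A call with a gripper value outside its range is refused whole. The fingers move at their own pace and stop on an object; "newtons" is the grip in N (left out, the last holds). Time passes only in rows, so rows that repeat a pose let the fingers close. It gives the time, the measured TCP pose, the force and the opening at its end, in the units of the state.
- arm.read_state(): the state, without advancing time (a new reading comes with each control period).
- arm.read_camera(name): name is "scene" or "top"; returns (picture, depth): 420x560x3 uint8, red, green, blue; 420x560 float32, m along the optical axis (not along the pixel's ray), 0 where there is no reading.
- arm.camera_info(name): a dict with "K" (3x3 intrinsics, pixels), "k1" (the pictures are not rectified: a ray, as slopes to the right and down, at radius r is drawn at 1 + k1 r^2 times it, then the intrinsics apply), "position" and "rotation" of the camera in the world. Camera axes: x right, y down, z forward; pixel columns grow to the right and rows downward; lengths in m; the calibration is good to about 2 mm. A picture is of the moment at which its call begins. camera_info takes no time and is no camera call.
- arm.sign_off(): hands the job in, once; it reports no verdict.
The state is a dict: "time": time; "joints": joint angles; "joint_velocities": joint speeds; "effort": joint torques, N m; "position": TCP position; "tcp_rot": TCP orientation; "wrist_force": force on the tool from outside, world axes, zero at the start; "wrist_torque": the same for the moment, N m; "width": opening from 0.0 (shut) to 1.0 (fully open).
Only numpy, scipy, OpenCV 4.12 (cv2) and the standard library are available. Lean on these libraries where they do the work, as an engineer would, in place of code of your own. Each camera call takes 0.05 s, during which the arm holds its last target.

## Task

The rail clamp's big socket screw on the trolley is too stiff to tighten by hand. Take the larger of the two L-shaped hex keys off its A-shaped rest, flip it so that its short arm points straight down, put the short arm fully into the screw's socket, and use the long arm as a lever to turn the screw clockwise (seen from above) by about a sixth of a turn. Let go and leave the key in the screw.

Things in the scene. Friction and masses are not known exactly. Their poses are not given: they have to be found in the camera images.
- key_grip (a point): Larger hex key, dark steel L, 14 mm across flats, 0.3 kg. Point to grip, near its balance, on the long arm's centre line 80 mm from the elbow; pads close along y. Long arm (180 mm from the elbow) runs along -x, short arm (58 mm) along -z; short end at (+80,0,-58) mm. At first both arms slope down 45 degrees over a rest, long arm towards the robot; grip within 20 degrees of square to it.
- key_tip (a point): Centre of the free end of the larger key's short arm, the end that goes into the screw. Same axes as key_grip: z points back to the elbow, 58 mm away. Key fully in and flipped: z is upright.
- screw_mouth (a point): Centre of the socket mouth, top of a round steel head 36 mm wide, 32 high. Axis z up. Mouth 26 mm wide, narrowing over 8 mm to 16.4; floor 26 mm below mouth. Key enters with its long arm along -x (towards the robot, square to the rail) within 10 degrees; axes turn with the screw. Below, a grey block, 30 mm high, 70 along y, -38 to +91 along x; rail 25 mm thick at x +66 mm, top 11 mm below mouth.
- screw (a joint): Screw angle in rad: 0 at the start, grows clockwise seen from above (tightening). Stiff: takes 0.6 N m at any speed (7.5 N at 80 mm from its axis) and stays where left. The key has about 12 degrees of play each way before it bites. No stop before 2 rad.
- rest: White fixed rest, two roof-shaped saddles 150 mm high, ridges 50 mm either side of its origin along y. Origin under the ridges; base plate 8 mm thick, -165 to +55 mm along x, 150 wide. Larger key on one saddle, smaller key (8 mm flats, 100 mm long arm, too small for the screw) on the other; sides vary. Saddle bars are 12 mm wide and thick, narrower than the larger key: fingers can straddle both.
Things that resemble listed ones, but are neither listed nor needed, are in the scene too. What is shaped like the part that bears key_grip but yellow is not meant.

How it is judged:
By the outcome, as a careful person would: the job done as asked, in the order asked, and still so for the second after the job is handed in, with the robot touching nothing.
It also fails if it takes over 54 s, if anything falls off the work surface, if the arm or the gripper's body presses on something with over 40 N, if the wrist force passes 120 N, or if a joint passes its speed limit or range.

## Working session

There is one attempt and no reset: what is moved stays moved. The work goes in short steps, Python scripts to look and compute and a tool call to move; the robot and the scene stay as the last step left them, time stands still between calls to the robot, and variables do not carry over. Pictures are saved under pics/ and viewed, and the job is handed in when it is done.

Besides the shell and the picture viewer there is one more tool, called after "Emit:" as a command line: name --argument value ..., lists and objects as JSON in quotes. apply_moves: Moves the arm, as the interface text tells. Its arguments: {"type":"object","properties":{"motion":{"type":"array","items":{"type":"number"}},"newtons":{"type":"number"}},"required":["motion"]}

```bash
mkdir -p pics; ls; cat > h.py <<'E'
import numpy as np,cv2
from cell import arm
def cap(n):
    p,d=arm.read_camera(n); np.savez(f'{n}.npz',p=p,d=d); return p,d
def load(n):
    f=np.load(f'{n}.npz'); return f['p'],f['d']
def px2w(n,u,v,d):
    i=arm.camera_info(n);K=np.array(i['K']);k1=i['k1']
    x=(u-K[0,2])/K[0,0];y=(v-K[1,2])/K[1,1]
    rd=np.hypot(x,y);r=rd
    for _ in range(30): r=rd/(1+k1*r*r)
    s=1/(1+k1*r*r)
    return np.array(i['rotation'])@(np.array([x*s,y*s,1])*d)+np.array(i['position'])
def w2px(n,P):
    i=arm.camera_info(n);K=np.array(i['K']);k1=i['k1']
    c=np.array(i['rotation']).T@(np.array(P)-np.array(i['position']))
    x,y=c[0]/c[2],c[1]/c[2];s=1+k1*(x*x+y*y)
    return K[0,0]*x*s+K[0,2],K[1,1]*y*s+K[1,2],c[2]
def cloud(n,d):
    i=arm.camera_info(n);K=np.array(i['K']);k1=i['k1']
    v,u=np.mgrid[:d.shape[0],:d.shape[1]]
    x=(u-K[0,2])/K[0,0];y=(v-K[1,2])/K[1,1];rd=np.hypot(x,y);r=rd.copy()
    for _ in range(30): r=rd/(1+k1*r*r)
    s=1/(1+k1*r*r)
    P=np.stack([x*s*d,y*s*d,d],-1)@np.array(i['rotation']).T+np.array(i['position'])
    P[d<=0]=np.nan
    return P
def crop(n,u0,v0,u1,v1,f,name):
    p,_=load(n); c=cv2.resize(p[v0:v1,u0:u1],None,fx=f,fy=f,interpolation=cv2.INTER_CUBIC)
    cv2.imwrite('pics/'+name,c[:,:,::-1])
E
python3 - <<'E'
from h import *
for n in('scene','top'):
    p,d=cap(n);cv2.imwrite(f'pics/{n}0.png',p[:,:,::-1]);print(arm.camera_info(n))
print(arm.read_state())
E
```

```text
pics
{'K': array([[451.16704534,   0.        , 278.8783583 ],
       [  0.        , 451.16704534, 213.03659734],
       [  0.        ,   0.        ,   1.        ]]), 'k1': -0.09170759650213553, 'position': array([1.09306125, 0.46006934, 0.91452866]), 'rotation': array([[-0.46795408,  0.68446375, -0.55904235],
       [ 0.88367218,  0.37093922, -0.28553033],
       [ 0.01193557, -0.62762526, -0.7784241 ]])}
{'K': array([[394.24389534,   0.        , 278.96970285],
       [  0.        , 394.24389534, 208.98490977],
       [  0.        ,   0.        ,   1.        ]]), 'k1': -0.04589149192192661, 'position': array([0.39376629, 0.17273744, 1.02203523]), 'rotation': array([[-0.01960177, -0.99133896,  0.129857  ],
       [-0.99935605,  0.0155227 , -0.03235007],
       [ 0.03005415, -0.1304075 , -0.99100486]])}
{'time': 0.1, 'joints': array([-1.31600422e+00,  4.23770225e-01,  1.63061887e+00, -2.69421102e-05,
        1.08858683e+00, -1.89947343e-02]), 'joint_velocities': array([ 0.00014643,  0.00035779, -0.00150393,  0.00022251, -0.00042927,
       -0.00082949]), 'effort': array([-7.55964106e-05, -5.58425152e+01, -2.82443279e+01,  3.08232381e-05,
        2.97957144e-03,  3.07418901e-06]), 'position': array([ 0.16894782, -0.60146786,  0.40401755]), 'tcp_rot': array([[ 9.62750537e-01,  2.70390950e-01, -3.71745163e-04],
       [ 2.70391205e-01, -9.62749615e-01,  1.33259811e-03],
       [ 2.42495734e-06, -1.38347617e-03, -9.99999043e-01]]), 'wrist_force': array([-1.0090307 , -0.87538113,  0.20569958]), 'wrist_torque': array([-0.00877053, -0.06659444,  0.00872119]), 'width': 1.003013203459918}
```

View pics/scene0.png

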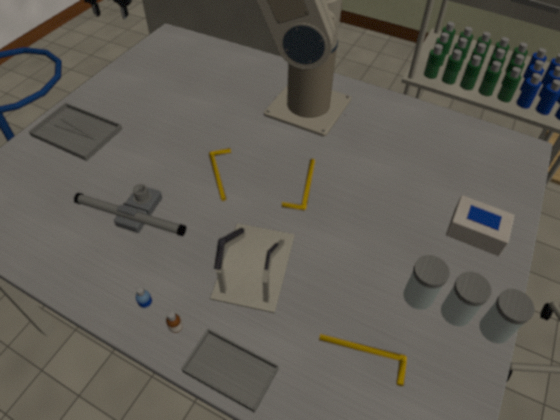

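View pics/top0.png

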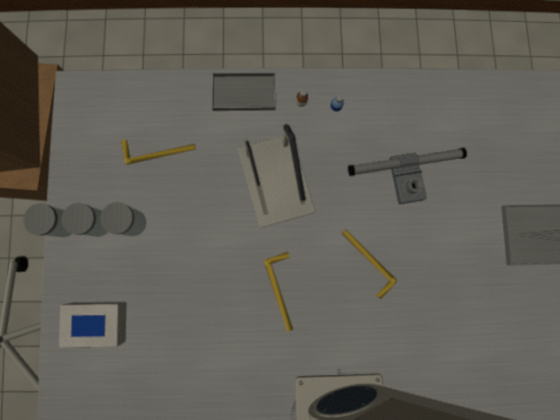

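The top picture shows the white rest at about (275,180). It holds a thicker dark key on its right (elbow ~(290,130), long arm to (302,200)) and a thinner one on its left (250,145)-(265,212). The screw head is at about (412,187). The three yellow L's are decoys. I'll enlarge both areas.

```bash
python3 - <<'E'
from h import *
crop('top',230,115,330,235,5,'c1.png')
crop('top',340,140,480,215,5,'c2.png')
crop('scene',200,215,310,315,6,'c3.png')
crop('scene',65,170,200,245,5,'c4.png')
E
```

```text
(no output)
```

View pics/c1.png

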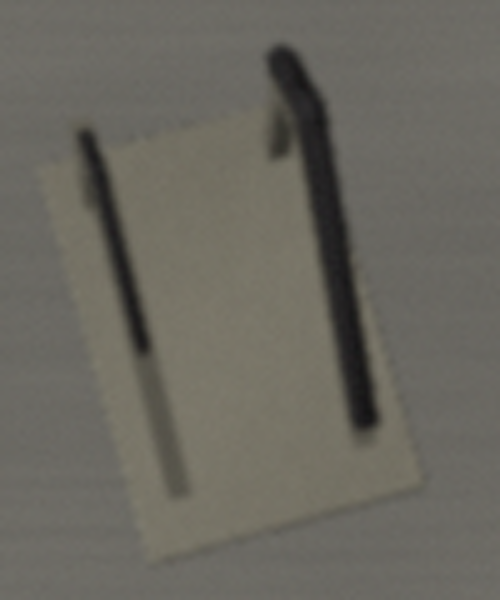

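View pics/c2.png

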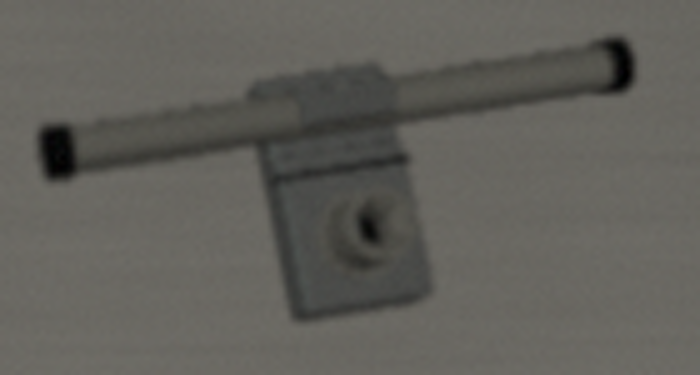

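View pics/c3.png

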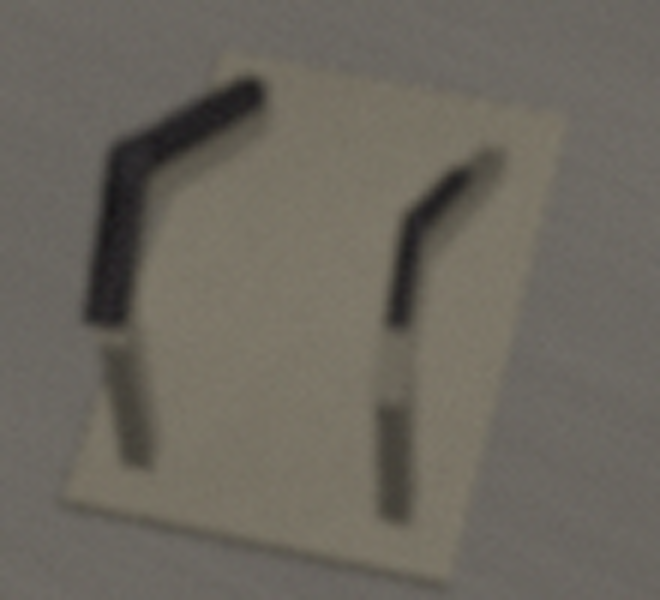

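View pics/c4.png

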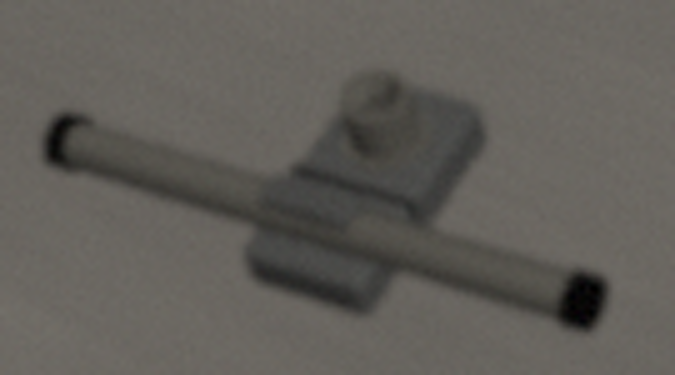

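The candidates are the thick dark key, with its elbow at top (294,136) and scene (221,240), and the thin dark key, with its elbow at top (247,142) and scene (269,251). The thick one, roughly 14 mm across and with the longer arm, is the larger key. Next I'll measure it.

```bash
python3 - <<'E'
from h import *
p,d=load('top');P=cloud('top',d)
g=p.astype(int).sum(2)
# key samples along long arm in top
def show(n,pts):
    p,d=load(n);P=cloud(n,d)
    for u,v in pts: print(n,u,v,np.round(np.nanmedian(P[v-1:v+2,u-1:u+2].reshape(-1,3),0),4),'pt',np.round(P[v,u],4),p[v,u])
show('top',[(287,127),(291,131),(294,137),(296,150),(298,165),(300,180),(302,192),(303,199)])
show('scene',[(242,231),(235,236),(227,240),(221,242),(219,255),(218,267)])
show('top',[(250,150),(255,172),(247,142)])
print('dark mask')
for n,(u0,v0,u1,v1) in (('top',(281,118,312,205)),('scene',(208,222,250,275))):
    p,d=load(n);P=cloud(n,d)
    m=np.zeros(d.shape,bool);m[v0:v1,u0:u1]=True
    m&=(p.sum(2)<150)&(P[...,2]>0.03)
    Q=P[m];print(n,len(Q));
    print(np.round(np.percentile(Q,[1,50,99],axis=0),3))
    np.save(f'key_{n}.npy',Q)
E
```

```text
top 287 127 [0.7026 0.1213 0.1367] pt [0.7026 0.1213 0.1367] [36 32 34]
top 291 131 [0.6895 0.1128 0.1466] pt [0.6895 0.1128 0.1466] [40 39 38]
top 294 137 [0.6699 0.1079 0.1655] pt [0.6695 0.1076 0.1639] [40 39 37]
top 296 150 [0.6473 0.102  0.1405] pt [0.6462 0.1019 0.1393] [37 36 34]
top 298 165 [0.6174 0.0959 0.1121] pt [0.6179 0.0957 0.1101] [31 30 28]
top 300 180 [0.5876 0.0895 0.0814] pt [0.5876 0.0893 0.0803] [26 25 27]
top 302 192 [0.562  0.0832 0.0571] pt [0.5618 0.0832 0.0581] [26 24 24]
top 303 199 [0.5472 0.0797 0.0412] pt [0.5469 0.0795 0.0406] [27 25 27]
scene 242 231 [0.5602 0.0896 0.0459] pt [0.5602 0.0896 0.0459] [37 33 36]
scene 235 236 [0.609  0.1032 0.0938] pt [nan nan nan] [44 41 38]
scene 227 240 [0.654  0.1148 0.1411] pt [0.6538 0.1146 0.1411] [37 34 33]
scene 221 242 [0.6774 0.1173 0.1642] pt [0.6785 0.1181 0.1669] [43 39 42]
scene 219 255 [0.6956 0.122  0.1455] pt [0.696  0.1221 0.1455] [38 37 37]
scene 218 267 [0.7119 0.1275 0.1263] pt [0.7132 0.1288 0.1289] [40 38 39]
top 250 150 [0.6418 0.2072 0.1588] pt [0.6418 0.2072 0.1588] [31 31 31]
top 255 172 [0.6006 0.1976 0.1154] pt [0.6006 0.1976 0.1172] [32 29 31]
top 247 142 [0.6676 0.2147 0.136 ] pt [0.6657 0.2146 0.1422] [40 39 38]
dark mask
top 379
[[0.547 0.077 0.041]
 [0.628 0.102 0.125]
 [0.709 0.126 0.168]]
scene 284
[[0.56  0.086 0.047]
 [0.68  0.117 0.139]
 [0.714 0.13  0.168]]
```

```bash
python3 - <<'E'
from h import *
for n,(u0,v0,u1,v1) in (('top',(340,140,480,215)),('scene',(65,170,200,245)),('top',(230,115,330,235))):
    p,d=load(n);P=cloud(n,d)[v0:v1,u0:u1].reshape(-1,3)
    h,e=np.histogram(P[:,2][~np.isnan(P[:,2])],bins=np.arange(-0.01,0.18,0.004));print(n,[(round(a,3),b) for a,b in zip(e,h) if b>3])
    m=(P[:,2]>0.053)&(P[:,2]<0.07); print(np.nanmedian(P[m],0),m.sum())
    m=(P[:,2]>0.02)&(P[:,2]<0.04)
    if m.sum()>20: print('block',cv2.minAreaRect((P[m][:,:2]*1000).astype(np.float32)))
E
```

```text
top [(np.float64(-0.006), np.int64(742)), (np.float64(-0.002), np.int64(5695)), (np.float64(0.002), np.int64(1697)), (np.float64(0.006), np.int64(39)), (np.float64(0.01), np.int64(19)), (np.float64(0.014), np.int64(24)), (np.float64(0.018), np.int64(33)), (np.float64(0.022), np.int64(117)), (np.float64(0.026), np.int64(329)), (np.float64(0.03), np.int64(346)), (np.float64(0.034), np.int64(57)), (np.float64(0.038), np.int64(93)), (np.float64(0.042), np.int64(169)), (np.float64(0.046), np.int64(398)), (np.float64(0.05), np.int64(384)), (np.float64(0.054), np.int64(165)), (np.float64(0.058), np.int64(80)), (np.float64(0.062), np.int64(62))]
[ 0.62448916 -0.19913457  0.05699883] 359
block ((601.6192016601562, -197.02366638183594), (128.7576446533203, 308.06280517578125), 8.504890441894531)
scene [(np.float64(-0.01), np.int64(15)), (np.float64(-0.006), np.int64(1288)), (np.float64(-0.002), np.int64(5718)), (np.float64(0.002), np.int64(860)), (np.float64(0.006), np.int64(44)), (np.float64(0.01), np.int64(55)), (np.float64(0.014), np.int64(48)), (np.float64(0.018), np.int64(48)), (np.float6
[... 1526 characters left out ...]
float64(0.106), np.int64(26)), (np.float64(0.11), np.int64(33)), (np.float64(0.114), np.int64(31)), (np.float64(0.118), np.int64(31)), (np.float64(0.122), np.int64(33)), (np.float64(0.126), np.int64(40)), (np.float64(0.13), np.int64(38)), (np.float64(0.134), np.int64(33)), (np.float64(0.138), np.int64(43)), (np.float64(0.142), np.int64(38)), (np.float64(0.146), np.int64(41)), (np.float64(0.15), np.int64(31)), (np.float64(0.154), np.int64(30)), (np.float64(0.158), np.int64(34)), (np.float64(0.162), np.int64(25)), (np.float64(0.166), np.int64(16))]
[0.56673258 0.11895625 0.06035936] 104
block ((609.6959838867188, 150.05091857910156), (167.00636291503906, 112.8390121459961), 16.241518020629883)
```

```bash
cat > fit.py <<'E'
from h import *
from scipy.optimize import least_squares
from scipy.spatial.transform import Rotation as Rot
# key frame: x along -long arm dir ; origin elbow. axes: long=-x*180, short=-z*58
def sd(q):
    def cap(q,e,L):
        t=np.clip(q@e,0,L-1*0); 
        par=q@e; perp=np.linalg.norm(q-np.outer(par,e),axis=1)-.0073
        out=np.maximum(par-L,0)
        return np.where(par>L,np.hypot(np.maximum(perp,0),out),np.where(par<0,np.linalg.norm(q,axis=1)-.0073,np.maximum(perp,-1)))
    return cap(q,np.array([-1,0,0]),.18),cap(q,np.array([0,0,-1.]),.058)
def res(v,Q):
    R=Rot.from_rotvec(v[3:6]).as_matrix()
    a,b=sd((Q-v[:3])@R)
    return np.where(np.abs(a)<np.abs(b),a,b)
def fit(Q,v0):
    # long arm dir=-x axis pointing toward robot & down 
    r=least_squares(res,v0,args=(Q,),loss='soft_l1',f_scale=.003)
    return r
yaw=.22
R0=Rot.from_euler('ZYX',[yaw,-np.pi/4,0])  # x axis tilted up: want x dir=(c,s,0)*.7+ .7z
if __name__=='__main__':
    A=np.load('key_top.npy');B=np.load('key_scene.npy')
    for nm,Q in (('top',A),('scene',B),('both',np.vstack([A,B]))):
        Q=Q[~np.isnan(Q).any(1)]
        r=fit(Q,np.r_[.675,.112,.157,R0.as_rotvec()])
        R=Rot.from_rotvec(r.x[3:]).as_matrix();E=r.x[:3]
        print(nm,'elbow',E.round(4),'euler',Rot.from_matrix(R).as_euler('ZYX',degrees=True).round(1),'med|r|',np.median(abs(r.fun)).round(4))
        print('  grip',(E-R[:,0]*.08).round(4),'tip',(E-R[:,2]*.058).round(4),'longend',(E-R[:,0]*.18).round(4))
        np.save(f'fit_{nm}.npy',r.x)
        for n in('top','scene'):
            print('   ',n,[np.round(w2px(n,X)[:2],1) for X in (E,E-R[:,2]*.058,E-R[:,0]*.18)])
E
python3 fit.py; python3 - <<'E'
from h import *
import numpy as np
# rest base edges & block edges in top
p,d=load('top');P=cloud('top',d)
sub=P[140:215,340:480].reshape(-1,3)
for n,(u0,v0,u1,v1) in (('top',(340,140,480,215)),('scene',(65,170,200,245))):
    p,d=load(n);C=cloud(n,d)[v0:v1,u0:u1].reshape(-1,3)
    c=C[(C[:,2]>.04)&(C[:,2]<.056)]
    # rail axis fit: pca on far points
    m=np.linalg.norm(c[:,:2]-np.array([.615,-.197]),axis=1)>.03
    c=c[m];mu=c.mean(0);w,v=np.linalg.eigh(np.cov((c-mu)[:,:2].T));a=v[:,1]
    print(n,'rail',mu,np.degrees(np.arctan2(a[1],a[0])),len(c))
    # ends
    t=(c-mu)[:,:2]@a;print(t.min(),t.max(),'n offset',(mu[:2]-[.624,-.199])@[-a[1],a[0]])
    q=C[(C[:,2]>.058)];print('head',q.mean(0),np.ptp(q,0))
for n in('top','scene'):
    print(n,w2px(n,[.62,-.197,.062]))
E
```

```text
top elbow [0.6618 0.1101 0.1692] euler [ 15.1 -45.3   2.1] med|r| 0.0013
  grip [0.6074 0.0955 0.1123] tip [0.701  0.1229 0.1284] longend [0.5395 0.0771 0.0413]
    top [array([293.1, 139.6]), array([286.1, 128.9]), array([304.1, 201.8])]
    scene [array([222., 234.]), array([218.8, 261.5]), array([242. , 224.2])]
scene elbow [0.6732 0.1135 0.1597] euler [ 15.5 -45.3   0.7] med|r| 0.0007
  grip [0.619  0.0985 0.1028] tip [0.7128 0.1251 0.1189] longend [0.5513 0.0797 0.0317]
    top [array([291.2, 136. ]), array([284.9, 125.4]), array([302.5, 197.8])]
    scene [array([220.8, 241.3]), array([217. , 268.7]), array([240.7, 230.3])]
both elbow [0.671  0.1131 0.161 ] euler [ 15.3 -45.5   0.9] med|r| 0.0009
  grip [0.617  0.0983 0.1039] tip [0.7107 0.1249 0.1204] longend [0.5494 0.0798 0.0325]
    top [array([291.5, 136.8]), array([285.1, 126.1]), array([302.6, 198.5])]
    scene [array([221.2, 240.1]), array([217.4, 267.5]), array([241.1, 229.6])]
top rail [ 0.63584137 -0.19257263  0.04894459] 98.72240623701401 1025
-0.1582503239016579 0.1547177577954453 n offset -0.012679115929889915
head [ 0.58593285 -0.2030835   0.0613834 ] [0.09387482 0.05167974 0.00980378]
scene rail [ 0.64479695 -0.18589693  0.04825936] 98.55777781870871 1018
-0.16337781692609435 0.15050298460441264 n offset -0.022515229308680346
head [ 0.5830223  -0.20159133  0.0608316 ] [0.09549435 0.042225   0.00678839]
top (np.float64(411.71754418568725), np.float64(167.59926234978795), np.float64(0.9927386383237315))
scene (np.float64(130.99900418621422), np.float64(200.0444408022289), np.float64(1.115703355181097))
```

```bash
python3 - <<'E'
from h import *
crop('top',385,165,440,210,14,'c5.png')
crop('scene',115,175,170,220,14,'c6.png')
E
```

```text
(no output)
```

View pics/c5.png

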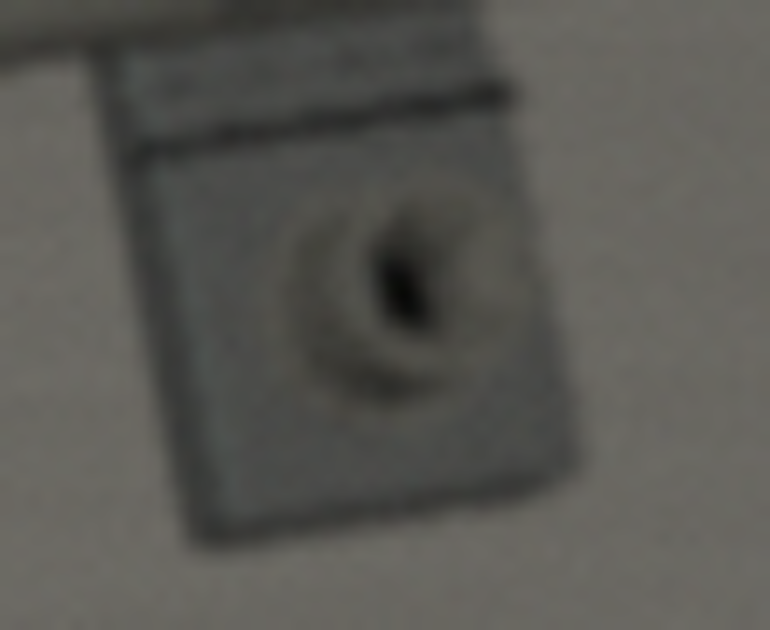

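View pics/c6.png

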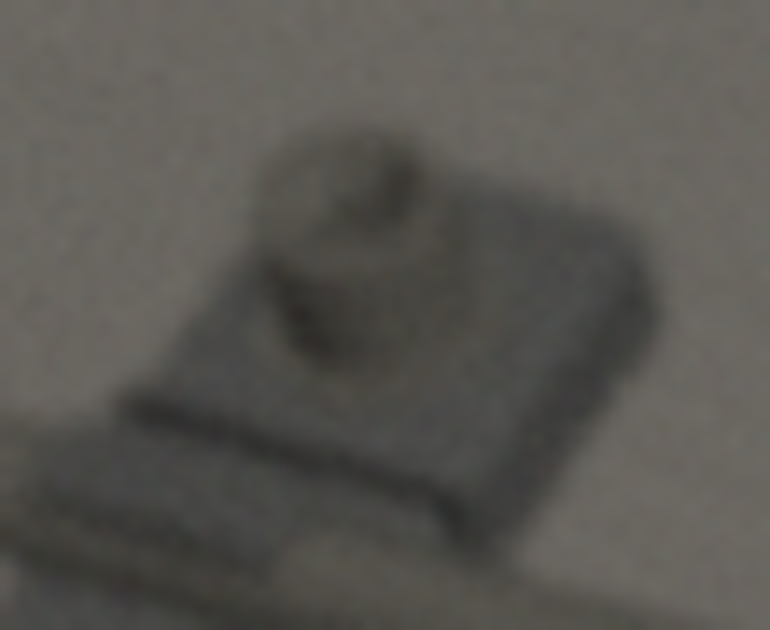

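```bash
python3 - <<'E'
from h import *
def onplane(n,u,v,z):
    a=px2w(n,u,v,.5);b=px2w(n,u,v,1.5);t=(z-a[2])/(b[2]-a[2]);return a+t*(b-a)
print('mouth top',onplane('top',415.9,183.6,.062),'scene',onplane('scene',139.2,188.1,.062))
f=np.radians(8.6);ex=np.array([np.cos(f),np.sin(f)]);ey=np.array([-ex[1],ex[0]])
o=np.array([.583,-.203])
for n,(u0,v0,u1,v1) in (('top',(340,140,480,215)),('scene',(65,170,200,245))):
    p,d=load(n);C=cloud(n,d)[v0:v1,u0:u1].reshape(-1,3)
    L=np.c_[(C[:,:2]-o)@ex,(C[:,:2]-o)@ey,C[:,2]]
    b=L[(L[:,2]>.026)&(L[:,2]<.034)&(abs(L[:,1])<.06)&(L[:,0]<.045)&(L[:,0]>-.06)]
    print(n,'block x',np.percentile(b[:,0],[1,3,97]).round(4),'y',np.percentile(b[:,1],[1,3,97,99]).round(4),'zmed',np.median(b[:,2]))
    h=L[(L[:,2]>.057)&(np.hypot(L[:,0],L[:,1])<.03)]
    print('head top x',np.percentile(h[:,0],[2,50,98]).round(4),'y',np.percentile(h[:,1],[2,50,98]).round(4),len(h),'circ',cv2.minEnclosingCircle((h[:,:2]*1000).astype(np.float32)))
    r=L[(L[:,2]>.044)&(L[:,0]>.04)&(L[:,0]<.09)];print('rail x',np.percentile(r[:,0],[2,50,98]).round(4),'ztop',np.percentile(r[:,2],95), 'ends',L[(L[:,2]>.03)&(L[:,0]>.05)][:,1].min(),L[(L[:,2]>.03)&(L[:,0]>.05)][:,1].max(),'slope',np.degrees(np.polyfit(r[:,1],r[:,0],1)[0]))
# corners in crop px (top c5): left-bottom, right-bottom of block top face
for u,v in ((205,525),(570,470),(105,60),(140,150),(515,95)):
    print(u,v,onplane('top',385+(u+.5)/14-.5,165+(v+.5)/14-.5,.030))
E
```

```text
mouth top [ 0.57866272 -0.20500934  0.062     ] scene [ 0.57844563 -0.20442928  0.062     ]
top block x [-0.0444 -0.0431  0.0411] y [-0.0348 -0.0336  0.0339  0.0348] zmed 0.030280870481957545
head top x [-0.0247 -0.0077  0.0099] y [-0.0179 -0.0018  0.0175] 132 circ ((-7.540733337402344, -0.7255692481994629), 20.010128021240234)
rail x [0.0477 0.0578 0.07  ] ztop 0.056915652747776144 ends -0.1550396160244035 0.15708975463900904 slope -0.03941977865408392
scene block x [-0.0362 -0.0348  0.0401] y [-0.0326 -0.0306  0.0345  0.0354] zmed 0.029444938197237036
head top x [-0.0204 -0.0048  0.0157] y [-0.0162  0.0009  0.0185] 96 circ ((-2.935990810394287, 0.7931491136550903), 20.37238121032715)
rail x [0.0541 0.0668 0.0751] ztop 0.055720039635022145 ends -0.15570418208024345 0.1581762699995599 slope -0.03584777252777186
205 525 [ 0.53698105 -0.17025903  0.03      ]
570 470 [ 0.54627334 -0.23984913  0.03      ]
105 60 [ 0.62476717 -0.15668965  0.03      ]
140 150 [ 0.60759257 -0.16228196  0.03      ]
515 95 [ 0.61734363 -0.23435446  0.03      ]
```

```bash
python3 - <<'E'
from fit import *
A=np.load('key_top.npy');B=np.load('key_scene.npy')
for nm,Q in (('top',A),('scene',B)):
    Q=Q[~np.isnan(Q).any(1)]
    f=lambda w:res(np.r_[w[0],w[1],.16,Rot.from_euler('ZYX',[w[2],-np.pi/4,0]).as_rotvec()],Q)
    r=least_squares(f,[.67,.112,.26],loss='soft_l1',f_scale=.003);print(nm,r.x,np.degrees(r.x[2]),np.median(abs(r.fun)))
# rest base plate yaw
p,d=load('top');P=cloud('top',d)
m=(P[...,2]<.02)&(p.astype(int).sum(2)>300)
import sys
g=p.astype(int)
m2=np.zeros(m.shape,np.uint8);m2[120:235,230:330]=((g[...,0]-g[...,2])>8)[120:235,230:330]
k=m2.astype(bool)&(P[...,2]<.02);q=P[k][:,:2].astype(np.float32);print(len(q),cv2.minAreaRect(q*1000))
E
```

```text
top [0.67041867 0.11392711 0.26548843] 15.211366285644292 0.0007980871956480068
scene [0.67337087 0.11358703 0.275634  ] 15.792664915476534 0.0007972479055615967
5372 ((616.3856811523438, 134.99508666992188), (268.5874328613281, 309.42987060546875), 89.11579895019531)
```

```bash
cat >> h.py <<'E'
from scipy.spatial.transform import Rotation as Rot
def toolR(yaw,pitch):
    "key rot ZYX(yaw,-pitch) deg -> tool: x=-kx,y=ky,z=-kz"
    k=Rot.from_euler('ZYX',[yaw,-pitch,0],degrees=True).as_matrix()
    return np.c_[-k[:,0],k[:,1],-k[:,2]]
def rel(Rt,grasp,st=None,off=.155):
    st=st or arm.read_state()
    R=np.array(st['tcp_rot']);p=np.array(st['position'])
    T=np.array(grasp)-off*Rt[:,2]
    return (R.T@(T-p)).round(4),np.degrees(Rot.from_matrix(R.T@Rt).as_rotvec()).round(2),T.round(4)
E
python3 - <<'E'
from h import *
st=arm.read_state()
G=np.array([.6175,.0984,.1034]);R=toolR(15.5,45)
pre=G-R[:,2]*.10
for t in (pre,G): print(rel(R,t))
print(rel(toolR(15.5,0),[.46,.05,.25]))
E
```

```text
(array([ 0.4408, -0.5529,  0.1211]), array([ -68.83,   -0.23, -166.17]), array([0.4437, 0.0502, 0.2837]))
(array([ 0.5115, -0.5526,  0.1918]), array([ -68.83,   -0.23, -166.17]), array([0.5119, 0.0691, 0.213 ]))
(array([ 4.564e-01, -5.485e-01, -2.000e-04]), array([ 0.0000e+00, -1.2000e-01, -1.7981e+02]), array([0.46 , 0.05 , 0.405]))
```

Emit:
apply_moves --motion '[0.456,-0.548,0,0,0,-140,-1,0.456,-0.548,0,0,0,-140,-1,0.456,-0.548,0,0,0,-140,-1,0.456,-0.548,0,0,0,-140,-1,0.456,-0.548,0,0,0,-140,-1,0.456,-0.548,0,0,0,-140,-1,0.456,-0.548,0,0,0,-140,-1,0.456,-0.548,0,0,0,-140,-1,0.456,-0.548,0,0,0,-140,-1,0.456,-0.548,0,0,0,-140,-1,0.456,-0.548,0,0,0,-140,-1,0.456,-0.548,0,0,0,-140,-1,0.456,-0.548,0,0,0,-140,-1,0.456,-0.548,0,0,0,-140,-1,0.456,-0.548,0,0,0,-140,-1,0.456,-0.548,0,0,0,-140,-1,0.456,-0.548,0,0,0,-140,-1,0.456,-0.548,0,0,0,-140,-1,0.456,-0.548,0,0,0,-140,-1,0.456,-0.548,0,0,0,-140,-1]' --newtons 80

```text
time: 1.77
position: [0.4599, 0.0506, 0.4044]
tcp_rot: [[-0.915, 0.404, -0.001], [0.404, 0.915, 0.001], [0.002, 0.001, -1.0]]
wrist_force: [-0.7, -0.0, -0.8]
width: 0.997
```

```bash
python3 - <<'E'
from h import *
print(arm.read_state()['joints'].round(2))
G=np.array([.6175,.0984,.1034]);R=toolR(15.5,45)
pre=G-R[:,2]*.10
for t in (pre,G): print(rel(R,t))
E
```

```text
[ 0.08  0.18  1.98  0.    0.98 -1.07]
(array([ 0.0144, -0.007 ,  0.1207]), array([-15.36, -43.26, -37.26]), array([0.4437, 0.0502, 0.2837]))
(array([-0.0405,  0.0378,  0.1913]), array([-15.36, -43.26, -37.26]), array([0.5119, 0.0691, 0.213 ]))
```

Emit:
apply_moves --motion '[0.0144,-0.007,0.04,-15.36,-43.26,-37.26,-1,0.0144,-0.007,0.04,-15.36,-43.26,-37.26,-1,0.0144,-0.007,0.04,-15.36,-43.26,-37.26,-1,0.0144,-0.007,0.04,-15.36,-43.26,-37.26,-1,0.0144,-0.007,0.06,-15.36,-43.26,-37.26,-1,0.0144,-0.007,0.08,-15.36,-43.26,-37.26,-1,0.0144,-0.007,0.1,-15.36,-43.26,-37.26,-1,0.0144,-0.007,0.1207,-15.36,-43.26,-37.26,-1,0.0144,-0.007,0.1207,-15.36,-43.26,-37.26,-1,0.0144,-0.007,0.1207,-15.36,-43.26,-37.26,-1,0.0144,-0.007,0.1207,-15.36,-43.26,-37.26,-1]'

```text
time: 2.68
position: [0.4611, 0.064, 0.3319]
tcp_rot: [[-0.794, -0.202, 0.573], [-0.152, 0.979, 0.135], [-0.589, 0.02, -0.808]]
wrist_force: [-0.3, -0.4, 0.3]
width: 0.999
```

```bash
python3 - <<'E'
from h import *
print(arm.read_state()['joints'].round(2))
G=np.array([.6175,.0984,.1034]);R=toolR(15.5,45)
print(rel(R,G))
for n in('scene','top'):
    p,d=cap(n);
crop('scene',180,150,320,290,4,'s1.png');crop('top',220,100,340,260,4,'t1.png')
for n in('scene','top'):print(w2px(n,G))
E
```

```text
[ 0.09  0.25  2.2   0.89  0.11 -2.54]
(array([ 0.0288, -0.0077,  0.1259]), array([-1.6 , -8.89, -3.67]), array([0.5119, 0.0691, 0.213 ]))
(np.float64(230.8083206397607), np.float64(235.2946234065826), np.float64(1.0005285431863888))
(np.float64(296.66280589126023), np.float64(165.83353628413641), np.float64(0.9418301848482081))
```

View pics/s1.png

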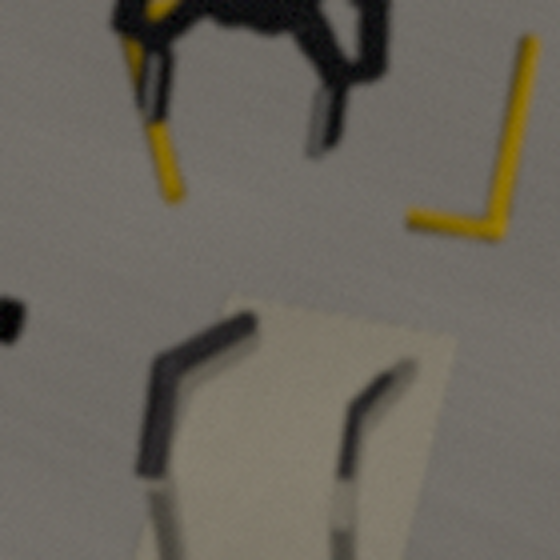

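View pics/t1.png

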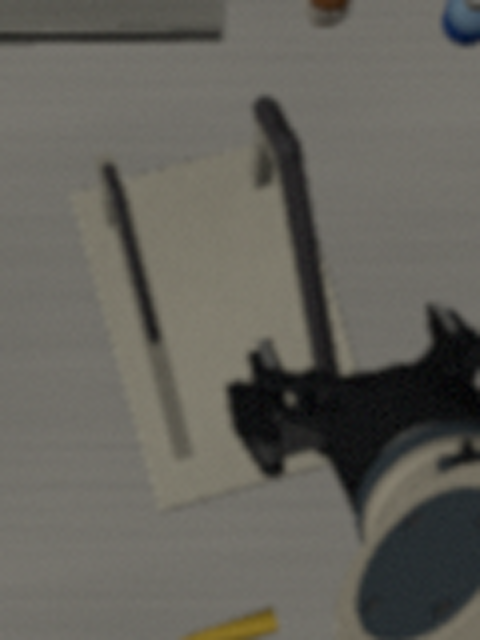

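```bash
cat > kin.py <<'E'
from h import *
from scipy.optimize import least_squares
import json,os
D=[([-1.31600422,.423770225,1.63061887,0,1.08858683,-.0189947],[.16894782,-.60146786,.40401755])]
def fk(j,m,s4=1,s6=-1):
    a0,h,L1,e,L2,d=m
    E=lambda ax,a:Rot.from_euler(ax,a).as_matrix()
    R=E('z',j[0]);p=R@[a0,0,h]
    R=R@E('y',j[1]);p=p+R@[0,0,L1]
    R=R@E('y',j[2]);p=p+R@[e,0,L2]
    R=R@E('z',s4*j[3])@E('y',j[4]);p=p+R@[0,0,d]
    return p,R@E('z',s4*j[5])
E
python3 - <<'E'
from kin import *
st=arm.read_state()
j=st['joints'];print(j)
for s in(1,-1):
    p,R=fk(j,[0,.3,.4,0,.4,.1],s);print(s,'\n',R.round(3))
print(np.round(st['tcp_rot'],3))
print(fk(D[0][0],[0,.3,.4,0,.4,.1])[1].round(3))
E
```

```text
[ 0.09006684  0.24933968  2.19383692  0.88636389  0.10847937 -2.53889518]
1 
 [[ 0.206 -0.79   0.577]
 [-0.978 -0.156  0.136]
 [-0.018 -0.593 -0.805]]
-1 
 [[ 0.028  0.805  0.592]
 [ 0.999 -0.012 -0.031]
 [-0.018  0.593 -0.805]]
[[-0.79  -0.206  0.577]
 [-0.156  0.978  0.136]
 [-0.593  0.018 -0.805]]
[[-0.27   0.963 -0.   ]
 [ 0.963  0.27   0.001]
 [ 0.001  0.    -1.   ]]
```

```bash
python3 - <<'E'
from h import *
G=np.array([.6175,.0984,.1034])
st=arm.read_state();print(st['joints'].tolist(),st['position'].tolist())
for pt in(30,27):
    R=toolR(15.5,pt)
    print(rel(R,G-R[:,2]*.1))
E
```

```text
[0.0900668443815708, 0.24933967601739176, 2.1938369165870184, 0.8863638895683063, 0.10847937205100687, -2.5388951818768866] [0.4623449558704928, 0.06445033972750308, 0.33412158501033984]
(array([-0.0196, -0.007 ,  0.0266]), array([-1.11,  6.37, -3.56]), array([0.4946, 0.0643, 0.3242]))
(array([-0.0328, -0.0061,  0.0284]), array([-1.02,  9.37, -3.59]), array([0.5059, 0.0675, 0.3306]))
```

Emit:
apply_moves --motion '[-0.033,-0.006,0.028,-1,9.4,-3.6,-1,-0.033,-0.006,0.028,-1,9.4,-3.6,-1,-0.033,-0.006,0.028,-1,9.4,-3.6,-1,-0.033,-0.006,0.028,-1,9.4,-3.6,-1,-0.033,-0.006,0.028,-1,9.4,-3.6,-1,-0.033,-0.006,0.028,-1,9.4,-3.6,-1]'

```text
time: 3.28
position: [0.5055, 0.0674, 0.3306]
tcp_rot: [[-0.859, -0.269, 0.437], [-0.24, 0.963, 0.121], [-0.453, -0.001, -0.891]]
wrist_force: [-0.3, -0.3, 0.4]
width: 1.001
```

```bash
python3 - <<'E'
from kin import *
st=arm.read_state();print(st['joints'].round(3).tolist(),st['position'].round(4),toolR(15.5,27).round(3),st['tcp_rot'].round(3))
D+=[([0.0900668443815708, 0.24933967601739176, 2.1938369165870184, 0.8863638895683063, 0.10847937205100687, -2.5388951818768866],[0.4623449558704928, 0.06445033972750308, 0.33412158501033984]),(st['joints'],st['position'])]
m0=np.array([0,.2,.45,0,.45,.09])
f=lambda m:np.r_[np.concatenate([(fk(j,m)[0]-p)/.001 for j,p in D]),(m-m0)/.3]
r=least_squares(f,m0);print(r.x.round(4),f(r.x)[:9].round(2))
E
```

```text
[0.089, 0.313, 2.065, 0.271, 0.311, -1.993] [0.5055 0.0674 0.3306] [[-0.859 -0.267  0.437]
 [-0.238  0.964  0.121]
 [-0.454  0.    -0.891]] [[-0.859 -0.269  0.437]
 [-0.24   0.963  0.121]
 [-0.453 -0.001 -0.891]]
[-0.1323  0.4522  0.6665  0.139   0.6187  0.2441] [-11.53  -2.93   0.83   0.71  -2.07   4.09  -0.23  -2.41  -4.92]
```

```bash
cat > kin.py <<'E'
from h import *
from scipy.optimize import least_squares
D=[([-1.31600422,.423770225,1.63061887,0,1.08858683,-.0189947],[.16894782,-.60146786,.40401755]),([0.0900668443815708, 0.24933967601739176, 2.1938369165870184, 0.8863638895683063, 0.10847937205100687, -2.5388951818768866],[0.4623449558704928, 0.06445033972750308, 0.33412158501033984])]
E_=lambda ax,a:Rot.from_euler(ax,a).as_matrix()
def fk(j,m):
    a0,h,L1,e,L2,d,w,l=m
    R=E_('z',j[0]);p=R@[a0,l,h]
    R=R@E_('y',j[1]);p=p+R@[0,0,L1]
    R=R@E_('y',j[2]);p=p+R@[e,0,L2]
    R=R@E_('z',j[3])@E_('y',j[4]);p=p+R@[w,0,d]
    return p,R@E_('z',j[5]+np.pi/2)
m0=np.array([0,.2,.45,0,.45,.09,0,0])
def fitm(D):
    f=lambda m:np.r_[np.concatenate([(fk(j,m)[0]-p)/.001 for j,p in D]),(m-m0)/.2]
    r=least_squares(f,m0);return r.x,f(r.x)[:3*len(D)].reshape(-1,3)
E
python3 - <<'E'
from kin import *
st=arm.read_state()
D.append((st['joints'].tolist(),st['position'].tolist()))
m,e=fitm(D);print(m.round(3));print(e.round(2));import json;json.dump(D,open('D.json','w'));
lo=[-3,-.9,.09,-1.31,.11,-2.54];hi=[3,2.11,2.58,4.45,2.69,2.54]
def ik(T,R,j0):
    g=lambda j:np.r_[(fk(j,m)[0]-T)/.01,Rot.from_matrix(fk(j,m)[1].T@R).as_rotvec()*5]
    r=least_squares(g,np.clip(j0,np.array(lo)+.001,np.array(hi)-.001),bounds=(lo,hi));return r.x,r.cost
G=np.array([.6175,.0984,.1034])
for pt in(27,30,35):
    R=toolR(15.5,pt);j,c=ik(G-.155*R[:,2],R,st['joints']);print(pt,j.round(2),c)
E
```

```text
[0.001 0.304 0.565 0.075 0.481 0.125 0.    0.012]
[[ 0.03  0.03 -0.01]
 [-0.04  0.05 -0.06]
 [ 0.06 -0.09  0.07]]
27 [ 0.11  0.53  2.01  0.5   0.16 -2.21] 4.3919480192722034e-21
30 [ 0.1   0.53  2.03  0.83  0.11 -2.54] 0.0027851799325513326
35 [ 0.1   0.54  2.05  0.83  0.11 -2.54] 0.19623182384635166
```

Emit:
apply_moves --motion '[0,0,0.02,0,0,0,-1,0,0,0.04,0,0,0,-1,0,0,0.055,0,0,0,-1,0,0,0.07,0,0,0,-1,0,0,0.07,0,0,0,-1,0,0,0.07,0,0,0,-1]'

```text
time: 3.78
position: [0.5351, 0.0758, 0.2675]
tcp_rot: [[-0.859, -0.269, 0.435], [-0.241, 0.963, 0.121], [-0.451, -0.001, -0.892]]
wrist_force: [-1.0, 1.1, 0.5]
width: 1.001
```

```bash
python3 - <<'E'
from h import *
G=np.array([.6175,.0984,.1034])
st=arm.read_state();print(st['joints'].round(3).tolist())
R=toolR(15.5,27);print(rel(R,G))
for n in('scene','top'): cap(n)
crop('scene',180,170,290,290,5,'s2.png');crop('top',240,100,340,220,5,'t2.png')
E
```

```text
[0.101, 0.467, 2.029, 0.398, 0.199, -2.116]
(array([-0.0017, -0.0002,  0.03  ]), array([ 0.02, -0.19,  0.13]), array([0.5497, 0.0796, 0.2415]))
```

View pics/s2.png

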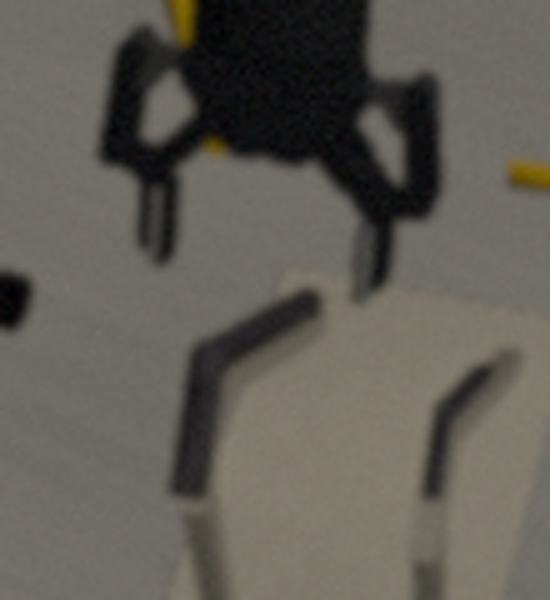

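View pics/t2.png

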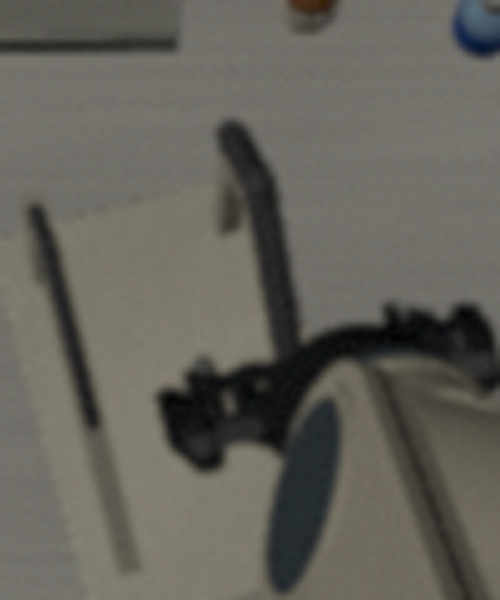

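Emit:
apply_moves --motion '[-0.0017,0,0.015,0,0,0,-1,-0.0017,0,0.025,0,0,0,-1,-0.0017,0,0.03,0,0,0,-1,-0.0017,0,0.03,0,0,0,-1,-0.0017,0,0.03,0,0,0,-1]'

```text
time: 4.3
position: [0.5498, 0.0798, 0.2431]
tcp_rot: [[-0.858, -0.269, 0.437], [-0.24, 0.963, 0.121], [-0.453, -0.001, -0.891]]
wrist_force: [-0.5, -0.1, -0.2]
width: 1.003
```

```bash
python3 - <<'E'
from h import *
G=np.array([.6175,.0984,.1034])
st=arm.read_state();print(st['joints'].round(3).tolist())
R=toolR(15.5,27);print(rel(R,G))
for n in('scene','top'): cap(n)
crop('scene',180,170,290,290,5,'s3.png')
E
```

```text
[0.106, 0.528, 2.003, 0.476, 0.163, -2.191]
(array([ 0.0009, -0.0001,  0.0014]), array([-0.  , -0.05,  0.13]), array([0.5497, 0.0796, 0.2415]))
```

View pics/s3.png

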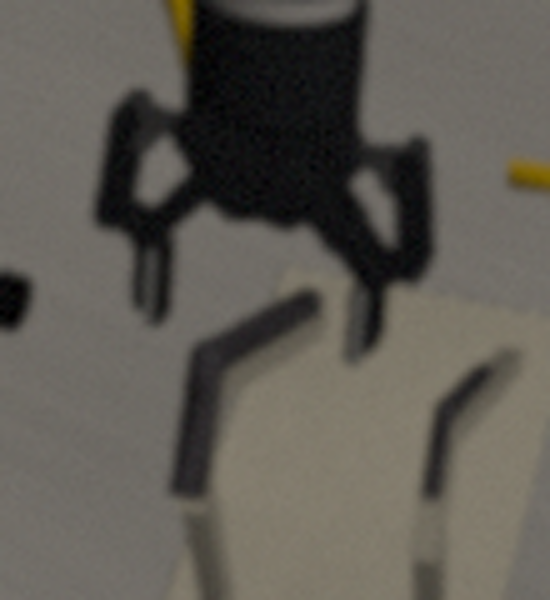

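The fingers stand either side of the long arm, at scene about (210,233) and (252,241), with the key at (232,236) between them. Closing now.

Emit:
apply_moves --motion '[0.0009,0,0.0014,0,0,0,1,0.0009,0,0.0014,0,0,0,1,0.0009,0,0.0014,0,0,0,1,0.0009,0,0.0014,0,0,0,1,0.0009,0,0.0014,0,0,0,1,0.0009,0,0.0014,0,0,0,1,0.0009,0,0.0014,0,0,0,1,0.0009,0,0.0014,0,0,0,1,0.0009,0,0.0014,0,0,0,1,0.0009,0,0.0014,0,0,0,1]' --newtons 80

```text
time: 5.23
position: [0.5496, 0.0797, 0.2419]
tcp_rot: [[-0.858, -0.269, 0.437], [-0.24, 0.963, 0.121], [-0.454, -0.001, -0.891]]
wrist_force: [-2.3, -1.3, 6.0]
width: 0.144
```

```bash
python3 - <<'E'
from h import *
st=arm.read_state();print(st['joints'].round(3).tolist(),st['width']*85,st['wrist_force'])
for n in('scene','top'): cap(n)
crop('scene',180,170,290,290,5,'s4.png')
# lift: world +z 0.10 in tool axes, and straight
print((st['tcp_rot'].T@np.array([0,0,.10])).round(4),(st['tcp_rot'].T@np.array([-.0,0,.15])).round(4))
E
```

```text
[0.105, 0.531, 2.004, 0.487, 0.16, -2.202] 12.25407968794093 [-2.33730845 -1.30509281  6.04174407]
[-0.0454 -0.0001 -0.0891] [-0.0681 -0.0002 -0.1337]
```

View pics/s4.png

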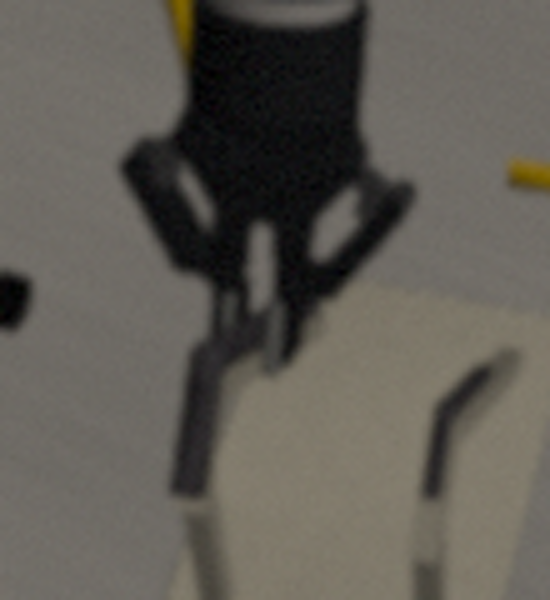

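The opening stopped at about 12–14 mm, so the key is gripped. I'll lift straight up.

Emit:
apply_moves --motion '[-0.0045,0,-0.009,0,0,0,1,-0.0136,0,-0.0267,0,0,0,1,-0.0227,0,-0.0445,0,0,0,1,-0.0318,0,-0.0624,0,0,0,1,-0.0409,0,-0.08,0,0,0,1,-0.05,0,-0.098,0,0,0,1,-0.06,0,-0.1176,0,0,0,1,-0.068,0,-0.1337,0,0,0,1,-0.068,0,-0.1337,0,0,0,1]' --newtons 100

```text
time: 6.08
position: [0.5504, 0.0799, 0.3952]
tcp_rot: [[-0.856, -0.269, 0.442], [-0.24, 0.963, 0.122], [-0.459, -0.002, -0.889]]
wrist_force: [1.5, 0.8, -2.5]
width: 0.138
```

```bash
python3 - <<'E'
from h import *
st=arm.read_state();print(st['joints'].round(3).tolist(),st['width']*85,st['wrist_force'],st['wrist_torque'])
for n in('scene','top'): cap(n)
crop('scene',160,120,310,290,4,'s5.png');crop('top',240,80,340,220,4,'t5.png')
E
```

```text
[0.106, 0.27, 1.926, 0.161, 0.48, -1.863] 11.743716593656568 [ 1.47922427  0.78745196 -2.47219008] [-0.08326961  0.38666106 -0.0107338 ]
```

View pics/s5.png

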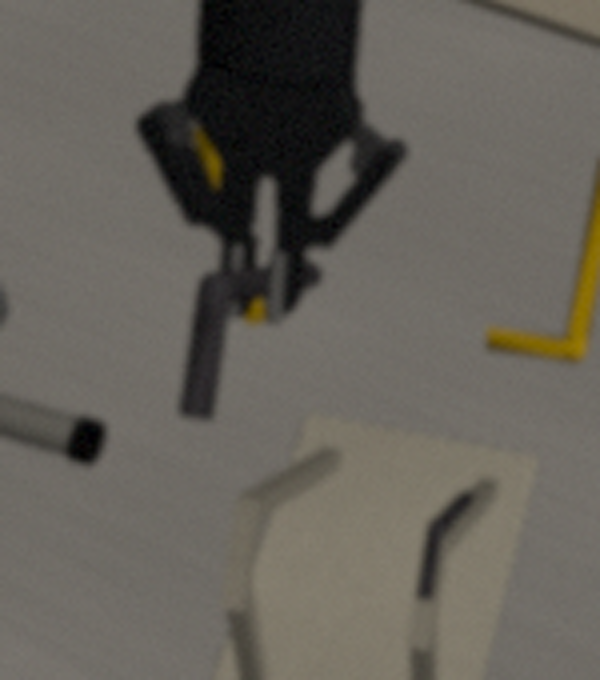

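View pics/t5.png

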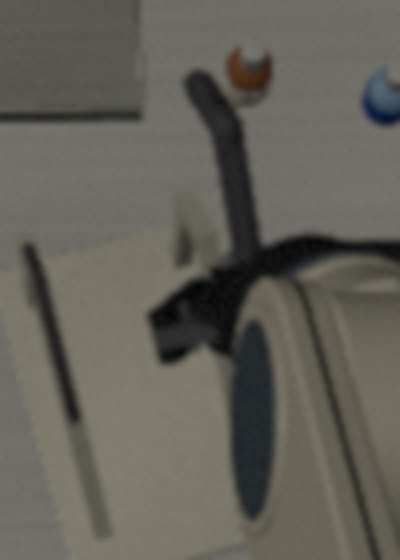

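```bash
cat > key.py <<'E'
from kin import *
import json
D=json.load(open('D.json'));m,_=fitm(D)
lo=np.array([-3,-.9,.09,-1.31,.11,-2.54]);hi=np.array([3,2.11,2.58,4.45,2.69,2.54])
def ik(T,R,j0):
    g=lambda j:np.r_[(fk(j,m)[0]-T)/.01,Rot.from_matrix(fk(j,m)[1].T@R).as_rotvec()*5]
    r=least_squares(g,np.clip(j0,lo+.001,hi-.001),bounds=(lo,hi));return r.x.round(2),r.cost
S=np.array([.5784,-.204,.062]);SY=8.6
def M(R,p):
    A=np.eye(4);A[:3,:3]=R;A[:3,3]=p;return A
def keyM(yaw,pitch,elbow,roll=0): return M(Rot.from_euler('ZYX',[yaw,-pitch,roll],degrees=True).as_matrix(),elbow)
def relmat(Tt,st):
    X=np.linalg.inv(M(np.array(st['tcp_rot']),np.array(st['position'])))@Tt
    return X[:3,3].round(4),np.degrees(Rot.from_matrix(X[:3,:3]).as_rotvec()).round(2)
E
python3 - <<'E'
from key import *
Rg=np.array([[-0.858,-0.269,0.437],[-0.24,0.963,0.121],[-0.454,-0.001,-0.891]]);Rg=Rot.from_matrix(Rg).as_matrix()
Tg=M(Rg,[.5496,.0797,.2419])
K=np.linalg.inv(Tg)@keyM(15.5,45,[.672,.1135,.16]);np.save('K.npy',K);print(K.round(3))
st=arm.read_state();j=st['joints']
for dz in(.04,0,-.026):
    for roll in (0,-30,-60,-78):
        e=S+[0,0,.058+dz];Tt=keyM(SY+roll,0,e)@np.linalg.inv(K)
        jj,c=ik(Tt[:3,3],Tt[:3,:3],j if roll==0 else jj);print(dz,roll,Tt[:3,3].round(3),jj,round(c,6), relmat(Tt,st) if roll==0 else '')
E
```

```text
[[-0.951 -0.002  0.309 -0.076]
 [-0.002  1.     0.001 -0.   ]
 [-0.309 -0.    -0.951  0.131]
 [ 0.     0.     0.     1.   ]]
0.04 0 [ 0.547 -0.209  0.308] [-0.35  0.54  1.71 -0.16  1.17 -1.99] 0.0 (array([ 0.1094, -0.2771,  0.0388]), array([ 0.46, 44.93,  7.07]))
0.04 -30 [ 0.549 -0.192  0.308] [-0.36  0.54  1.71  0.    1.2  -1.56] 0.0 
0.04 -60 [ 0.559 -0.179  0.308] [-0.36  0.54  1.71  0.17  1.17 -1.13] 0.0 
0.04 -78 [ 0.567 -0.174  0.308] [-0.37  0.54  1.71  0.26  1.11 -0.87] 0.0 
0 0 [ 0.547 -0.209  0.268] [-0.35  0.6   1.73 -0.17  1.1  -1.98] 0.0 (array([ 0.1275, -0.277 ,  0.0744]), array([ 0.46, 44.93,  7.07]))
0 -30 [ 0.549 -0.192  0.268] [-0.36  0.6   1.72  0.01  1.13 -1.56] 0.0 
0 -60 [ 0.559 -0.179  0.268] [-0.36  0.6   1.73  0.18  1.1  -1.14] 0.0 
0 -78 [ 0.567 -0.174  0.268] [-0.37  0.6   1.73  0.27  1.04 -0.89] 0.0 
-0.026 0 [ 0.547 -0.209  0.242] [-0.35  0.64  1.73 -0.17  1.05 -1.97] 0.0 (array([ 0.1393, -0.277 ,  0.0976]), array([ 0.46, 44.93,  7.07]))
-0.026 -30 [ 0.549 -0.192  0.242] [-0.36  0.64  1.73  0.01  1.09 -1.56] 0.0 
-0.026 -60 [ 0.559 -0.179  0.242] [-0.36  0.64  1.73  0.18  1.05 -1.15] 0.0 
-0.026 -78 [ 0.567 -0.174  0.242] [-0.37  0.64  1.74  0.28  1.   -0.91] 0.0
```

Emit:
apply_moves --motion '[0.008,-0.02,0.002,0,4,0.6,1,0.016,-0.042,0.005,0,8,1.2,1,0.024,-0.063,0.008,0,12,1.8,1,0.034,-0.085,0.012,0,16,2.5,1,0.043,-0.107,0.015,0.2,20,3,1,0.052,-0.13,0.018,0.2,24,3.7,1,0.06,-0.152,0.021,0.3,28,4.4,1,0.07,-0.175,0.024,0.3,31,5,1,0.078,-0.197,0.027,0.3,34,5.5,1,0.087,-0.219,0.03,0.4,37,6,1,0.094,-0.239,0.033,0.4,40,6.4,1,0.1,-0.255,0.035,0.4,42,6.7,1,0.106,-0.267,0.037,0.4,44,7,1,0.1094,-0.277,0.0388,0.46,44.9,7.1,1,0.1094,-0.277,0.0388,0.46,44.9,7.1,1,0.1094,-0.277,0.0388,0.46,44.9,7.1,1]'

```text
time: 7.52
position: [0.5465, -0.2085, 0.3062]
tcp_rot: [[-0.94, -0.15, -0.306], [-0.144, 0.989, -0.045], [0.309, 0.002, -0.951]]
wrist_force: [0.2, 0.8, -2.6]
width: 0.14
```

```bash
python3 - <<'E'
from key import *
st=arm.read_state();print(st['joints'].round(3).tolist(),st['width'],st['wrist_torque'])
for n in('scene','top'): cap(n)
crop('scene',90,90,210,240,4,'s6.png');crop('top',350,110,470,240,5,'t6.png')
T=M(st['tcp_rot'],st['position'])@np.load('K.npy');E=T[:3,3];R=T[:3,:3]
print('pred elbow',E.round(4))
for n in('scene','top'):print(n,[np.round(w2px(n,x)[:2],1) for x in(E,E-R[:,2]*.058,E-R[:,0]*.18,S)])
E
```

```text
[-0.353, 0.546, 1.708, -0.161, 1.171, -1.991] 0.1400272482805747 [ 0.06243425 -0.22070215 -0.01345189]
pred elbow [ 0.578  -0.2036  0.1585]
scene [array([130.5, 161. ]), array([136.1, 177.7]), array([166.6, 115.6]), array([139.3, 188.1])]
top [array([431.1, 175.7]), array([421.2, 180.8]), array([448.2, 254. ]), array([415.5, 183.7])]
```

View pics/s6.png

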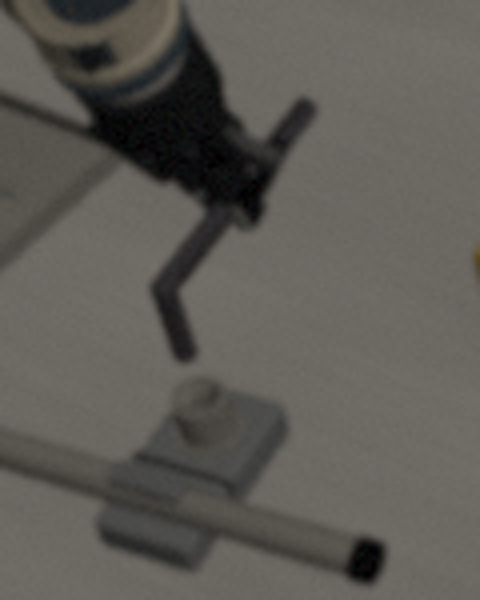

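View pics/t6.png

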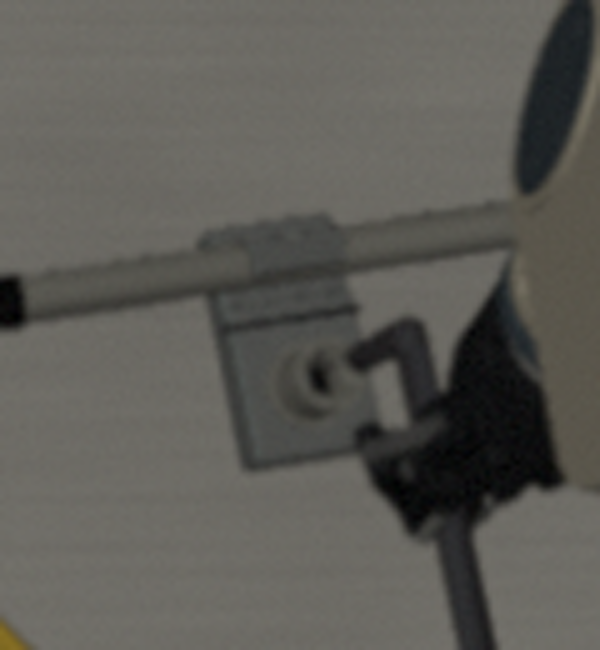

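The tip (scene (136,178), top (421,182)) lines up with the prediction within 1 px. The mouth is at scene (139,188). Descending in steps.

Emit:
apply_moves --motion '[-0.0037,0,0.0114,0,0,0,1,-0.0074,0,0.0228,0,0,0,1,-0.0111,0,0.0342,0,0,0,1,-0.0111,0,0.0342,0,0,0,1,-0.0111,0,0.0342,0,0,0,1]'

```text
time: 8.03
position: [0.5463, -0.2074, 0.2699]
tcp_rot: [[-0.939, -0.152, -0.307], [-0.145, 0.988, -0.045], [0.311, 0.003, -0.951]]
wrist_force: [-0.7, -0.4, -2.5]
width: 0.14
```

```bash
python3 - <<'E'
from key import *
st=arm.read_state();print(st['joints'].round(3).tolist(),st['width'],st['wrist_force'])
for n in('scene','top'): cap(n)
crop('scene',110,140,180,230,7,'s7.png');crop('top',390,150,450,220,9,'t7.png')
T=M(st['tcp_rot'],st['position'])@np.load('K.npy');E=T[:3,3];R=T[:3,:3]
print('pred tip',(E-R[:,2]*.058).round(4), 'down/mm',(-st['tcp_rot'][2]).round(3),relmat(keyM(SY,0,S+[0,0,.032])@np.linalg.inv(np.load('K.npy')),st))
for n in('scene','top'):print(n,[np.round(w2px(n,x)[:2],1) for x in(E,E-R[:,2]*.058,E-R[:,0]*.18,S)])
E
```

```text
[-0.351, 0.597, 1.722, -0.166, 1.108, -1.979] 0.13970674691347823 [-0.6943967  -0.35654843 -2.49713502]
pred tip [ 0.5775 -0.2024  0.0642] down/mm [-0.311 -0.003  0.951] (array([-0.0091, -0.0014,  0.0267]), array([ 0.11, -0.08,  0.05]))
scene [array([134.5, 171.7]), array([139.9, 187.6]), array([169.3, 126.2]), array([139.3, 188.1])]
top [array([424.3, 179.1]), array([415.2, 183.9]), array([440.8, 254.4]), array([415.5, 183.7])]
```

View pics/s7.png

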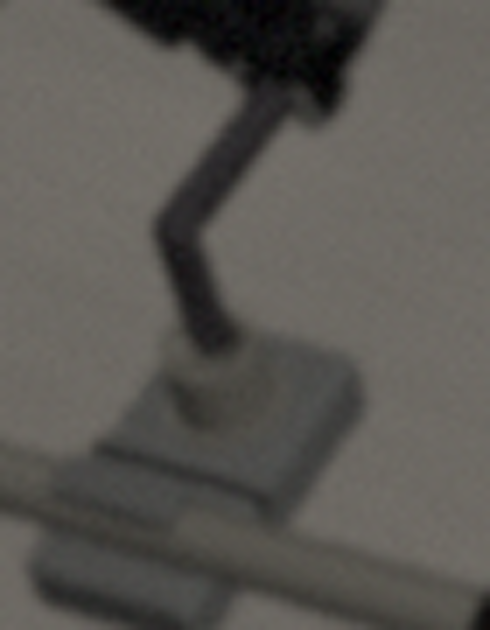

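View pics/t7.png

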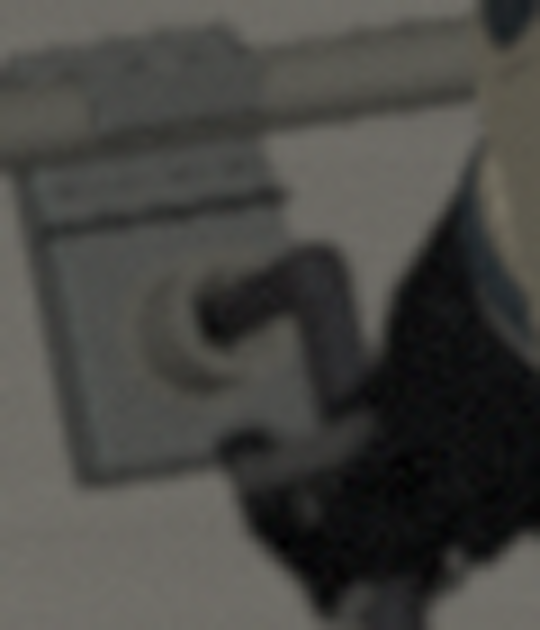

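Emit:
apply_moves --motion '[-0.001,-0.0012,0.003,0,0,0,1,-0.002,-0.0014,0.006,0,0,0,1,-0.0033,-0.0014,0.009,0,0,0,1,-0.0043,-0.0014,0.012,0,0,0,1,-0.0043,-0.0014,0.012,0,0,0,1]'

```text
time: 8.55
position: [0.5472, -0.209, 0.2578]
tcp_rot: [[-0.94, -0.152, -0.306], [-0.145, 0.988, -0.045], [0.309, 0.002, -0.951]]
wrist_force: [0.1, -0.9, -3.5]
width: 0.148
```

```bash
cat > rep.py <<'E'
from key import *
st=arm.read_state();print('w',st['width'],st['wrist_force'].round(1),st['wrist_torque'].round(2))
T=M(st['tcp_rot'],st['position'])@np.load('K.npy');E=T[:3,3];R=T[:3,:3]
print('pred tip',(E-R[:,2]*.058).round(4),'euler',Rot.from_matrix(R).as_euler('ZYX',degrees=True).round(1),relmat(keyM(SY,0,S+[0,0,.032])@np.linalg.inv(np.load('K.npy')),st))
E
python3 rep.py
```

```text
w 0.14761504426457261 [ 0.1 -0.9 -3.5] [ 0.04 -0.25 -0.04]
pred tip [ 0.5787 -0.2041  0.0521] euler [8.6 0.  0.1] (array([-0.0047,  0.0004,  0.0154]), array([ 0.07, -0.  ,  0.03]))
```

Emit:
apply_moves --motion '[-0.001,0.0002,0.003,0,0,0,1,-0.002,0.0004,0.006,0,0,0,1,-0.003,0.0004,0.009,0,0,0,1,-0.0038,0.0004,0.012,0,0,0,1,-0.0038,0.0004,0.012,0,0,0,1]'

```text
time: 8.97
position: [0.5468, -0.2085, 0.2444]
tcp_rot: [[-0.94, -0.151, -0.307], [-0.145, 0.988, -0.045], [0.31, 0.002, -0.951]]
wrist_force: [-0.3, -1.2, -2.7]
width: 0.14
```

```bash
python3 rep.py
```

```text
w 0.13965713891627682 [-0.3 -1.2 -2.7] [ 0.05 -0.27  0.02]
pred tip [ 0.5781 -0.2035  0.0387] euler [8.6 0.1 0.1] (array([-0.0009, -0.0001,  0.0026]), array([ 0.1 , -0.06,  0.03]))
```

Emit:
apply_moves --motion '[-0.0003,0,0.001,0,0,0,1,-0.0006,0,0.002,0,0,0,1,-0.0009,0,0.003,0,0,0,1,-0.0013,0,0.004,0,0,0,1,-0.0013,0,0.004,0,0,0,1]'

```text
time: 9.38
position: [0.5463, -0.2087, 0.2409]
tcp_rot: [[-0.939, -0.151, -0.309], [-0.145, 0.988, -0.045], [0.312, 0.002, -0.95]]
wrist_force: [-6.0, -0.3, 7.9]
width: 0.144
```

```bash
python3 rep.py; python3 - <<'E'
from h import *
for n in('scene','top'): cap(n)
crop('scene',110,140,180,230,7,'s8.png');crop('top',390,150,450,220,9,'t8.png')
E
```

```text
w 0.14420516500121972 [-6.  -0.3  7.9] [0.02 0.54 0.04]
pred tip [ 0.5772 -0.2037  0.0351] euler [8.6 0.2 0.1] (array([-0.0003, -0.    , -0.0009]), array([ 0.1 , -0.16,  0.03]))
```

View pics/s8.png

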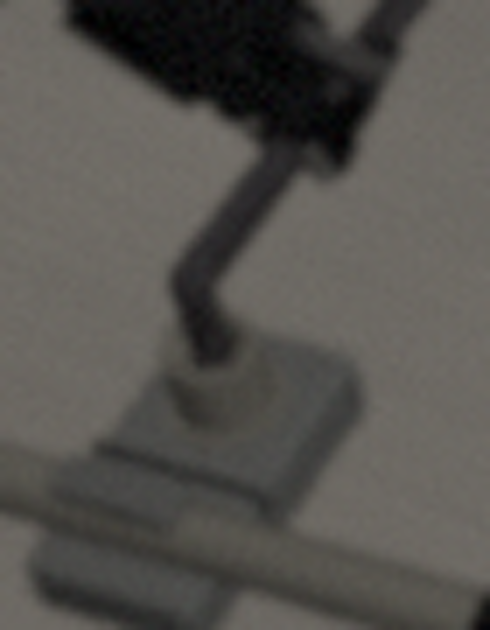

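View pics/t8.png

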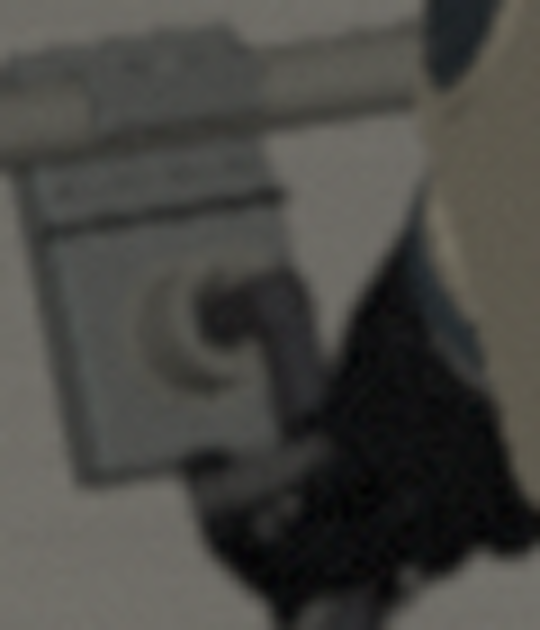

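Contact with the floor at tip z about 0.035 (expected 0.036), so the key is fully in. Next, poses for turning about the screw axis.

```bash
cat > turn.py <<'E'
from key import *
import sys
st=arm.read_state()
C=np.array([.578,-.2037]);K=np.load('K.npy')
for y in map(float,sys.argv[1:]):
    Tt=keyM(SY-y,0,np.r_[C,.094])@np.linalg.inv(K);print(y,*relmat(Tt,st))
E
python3 turn.py 0 4 8 12 16 20
```

```text
0.0 [ 0.0001  0.0003 -0.0006] [ 0.1  -0.14  0.03]
4.0 [-0.      0.0025 -0.0006] [-1.14 -0.15  3.83]
8.0 [-0.0003  0.0047 -0.0007] [-2.38 -0.15  7.63]
12.0 [-0.0006  0.0069 -0.0008] [-3.62 -0.16 11.44]
16.0 [-0.0012  0.0091 -0.001 ] [-4.86 -0.16 15.24]
20.0 [-0.0018  0.0112 -0.0012] [-6.11 -0.17 19.04]
```

Emit:
apply_moves --motion '[0,0.0012,-0.0006,-0.5,-0.1,1.9,1,0,0.0025,-0.0006,-1.1,-0.1,3.8,1,-0.0001,0.0036,-0.0006,-1.7,-0.1,5.7,1,-0.0003,0.0047,-0.0007,-2.4,-0.1,7.6,1,-0.0003,0.0047,-0.0007,-2.4,-0.1,7.6,1]'

```text
time: 9.9
position: [0.5463, -0.204, 0.242]
tcp_rot: [[-0.951, -0.012, -0.31], [-0.011, 1.0, -0.003], [0.31, 0.001, -0.951]]
wrist_force: [-1.1, -0.3, -0.6]
width: 0.145
```

```bash
python3 rep.py; python3 turn.py 8 12 16 20
```

```text
w 0.14510451394487642 [-1.1 -0.3 -0.6] [-0.02 -0.2  -0.03]
pred tip [ 0.5781 -0.2038  0.0363] euler [0.5 0.  0. ] (array([-0.0006, -0.0046,  0.0001]), array([ 2.5 , -0.01, -7.66]))
8.0 [0.0001 0.0001 0.0004] [ 0.03 -0.02 -0.05]
12.0 [0.     0.0023 0.0003] [-1.21 -0.02  3.76]
16.0 [-0.0002  0.0045  0.0003] [-2.45 -0.02  7.56]
20.0 [-0.0006  0.0067  0.0001] [-3.69 -0.02 11.36]
```

Emit:
apply_moves --motion '[0,0.0012,0.0002,-0.6,0,1.9,1,0,0.0023,0.0002,-1.2,0,3.8,1,-0.0001,0.0034,0.0002,-1.8,0,5.7,1,-0.0002,0.0045,0.0002,-2.45,0,7.56,1,-0.0002,0.0045,0.0002,-2.45,0,7.56,1]'

```text
time: 10.32
position: [0.5467, -0.1996, 0.242]
tcp_rot: [[-0.944, 0.126, -0.306], [0.12, 0.992, 0.039], [0.309, 0.0, -0.951]]
wrist_force: [-0.0, -0.7, -0.7]
width: 0.141
```

```bash
python3 rep.py; python3 turn.py 16 20 24 28 32 36
```

```text
w 0.14138747306329308 [-0.  -0.7 -0.7] [-0.15 -0.28  0.18]
pred tip [ 0.5784 -0.204   0.0363] euler [-7.4 -0.  -0. ] (array([-0.0014, -0.0089, -0.0001]), array([  4.91,   0.04, -15.2 ]))
16.0 [0.0002 0.0001 0.0004] [-0.03  0.04  0.02]
20.0 [0.0001 0.0024 0.0004] [-1.27  0.04  3.83]
24.0 [-0.0002  0.0046  0.0003] [-2.5   0.04  7.63]
28.0 [-0.0005  0.0068  0.0002] [-3.74  0.03 11.43]
32.0 [-0.0011  0.0089 -0.    ] [-4.98  0.03 15.24]
36.0 [-0.0017  0.011  -0.0002] [-6.21  0.03 19.04]
```

Emit:
apply_moves --motion '[0,0.0012,0.0002,-0.6,0,1.9,1,0,0.0024,0.0002,-1.2,0,3.8,1,-0.0001,0.0035,0.0002,-1.8,0,5.7,1,-0.0002,0.0046,0.0002,-2.5,0,7.6,1,-0.0003,0.0057,0.0002,-3.1,0,9.5,1,-0.0005,0.0068,0.0002,-3.7,0,11.4,1,-0.0011,0.0089,0,-5,0,15.2,1,-0.0017,0.011,-0.0002,-6.2,0,19,1]'

```text
time: 10.98
position: [0.5497, -0.1892, 0.2419]
tcp_rot: [[-0.846, 0.458, -0.274], [0.435, 0.889, 0.141], [0.308, 0.0, -0.951]]
wrist_force: [-0.7, -1.0, 0.7]
width: 0.146
```

```bash
python3 rep.py; python3 turn.py 36 40 44 48 52 56;python3 - <<'E'
from key import *
for n in('scene','top'): cap(n)
crop('scene',110,120,200,220,6,'s9.png');crop('top',390,140,470,240,6,'t9.png')
st=arm.read_state();T=M(st['tcp_rot'],st['position'])@np.load('K.npy');E=T[:3,3];R=T[:3,:3]
for n in('scene','top'):print(n,[np.round(w2px(n,x)[:2],1) for x in(E,E-R[:,2]*.058,E-R[:,0]*.18,S)])
E
```

```text
w 0.14577644187583846 [-0.7 -1.   0.7] [-0.4  -0.14  0.61]
pred tip [ 0.5781 -0.2041  0.0362] euler [-27.4  -0.1  -0. ] (array([-0.0061, -0.0186, -0.0018]), array([ 11.08,   0.06, -34.2 ]))
36.0 [0.     0.0002 0.0002] [-0.04  0.06  0.04]
40.0 [-0.0001  0.0025  0.0002] [-1.28  0.05  3.84]
44.0 [-0.0003  0.0047  0.0001] [-2.51  0.05  7.65]
48.0 [-0.0007  0.0069 -0.    ] [-3.75  0.05 11.45]
52.0 [-0.0012  0.009  -0.0002] [-4.98  0.05 15.26]
56.0 [-0.0019  0.0111 -0.0004] [-6.22  0.05 19.06]
scene [array([136.5, 179.5]), array([141.6, 194.8]), array([199.9, 151.2]), array([139.3, 188.1])]
top [array([420.4, 181.3]), array([411.8, 185.7]), array([390.8, 247.8]), array([415.5, 183.7])]
```

View pics/s9.png

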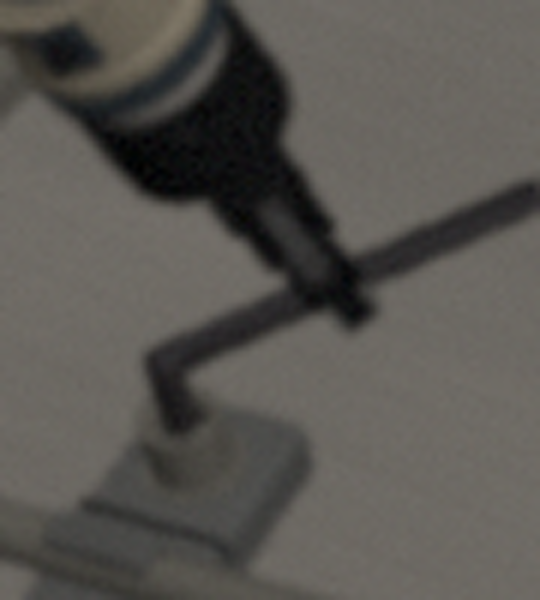

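View pics/t9.png

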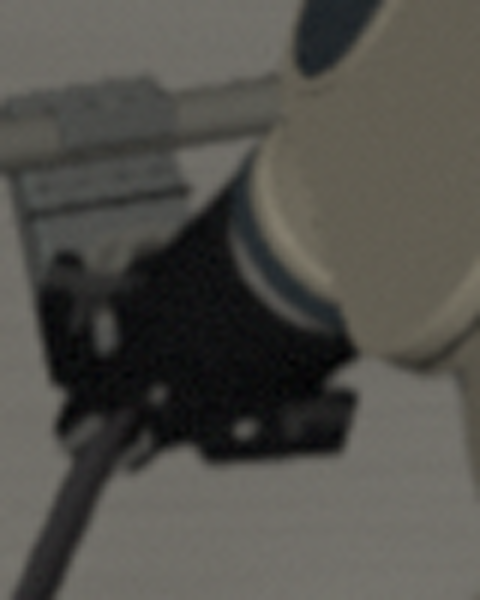

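Torque about z is 0.61 N m, so the screw is being driven. The key follows the hand, with its long end at scene (199,152) as predicted. Continuing the turn.

Emit:
apply_moves --motion '[0,0.0013,0.0002,-0.6,0,1.9,1,-0.0001,0.0025,0.0002,-1.3,0,3.8,1,-0.0002,0.0036,0.0001,-1.9,0,5.7,1,-0.0003,0.0047,0.0001,-2.5,0,7.6,1,-0.0007,0.0069,0,-3.7,0,11.4,1,-0.0012,0.009,-0.0002,-5,0,15.2,1,-0.0019,0.0111,-0.0004,-6.2,0,19,1]'

```text
time: 11.67
position: [0.5563, -0.1802, 0.2418]
tcp_rot: [[-0.648, 0.732, -0.21], [0.696, 0.681, 0.226], [0.308, 0.001, -0.951]]
wrist_force: [-1.7, -0.6, 2.4]
width: 0.142
```

```bash
python3 rep.py; python3 turn.py 56 60 64 68 72 76
```

```text
w 0.14186515759439292 [-1.7 -0.6  2.4] [-0.32  0.09  0.6 ]
pred tip [ 0.578  -0.2037  0.0361] euler [-47.2  -0.    0. ] (array([-0.0137, -0.0263, -0.0044]), array([ 17.23,   0.08, -53.05]))
56.0 [-0.0001  0.0002  0.    ] [-0.06  0.05  0.21]
60.0 [-0.0002  0.0024  0.    ] [-1.3   0.04  4.02]
64.0 [-0.0005  0.0046 -0.0001] [-2.53  0.04  7.82]
68.0 [-0.0009  0.0068 -0.0002] [-3.77  0.04 11.63]
72.0 [-0.0014  0.0089 -0.0004] [-5.    0.04 15.43]
76.0 [-0.0021  0.011  -0.0006] [-6.24  0.03 19.24]
```

Emit:
apply_moves --motion '[-0.0001,0.0012,0,-0.6,0,2,1,-0.0002,0.0024,0,-1.3,0,4,1,-0.0003,0.0035,0,-1.9,0,6,1,-0.0005,0.0046,-0.0001,-2.5,0,7.8,1,-0.0009,0.0068,-0.0002,-3.8,0,11.6,1,-0.0014,0.0089,-0.0004,-5,0,15.4,1,-0.0021,0.011,-0.0006,-6.2,0,19.2,1,-0.0021,0.011,-0.0006,-6.2,0,19.2,1]'

```text
time: 12.33
position: [0.5658, -0.1739, 0.2419]
tcp_rot: [[-0.369, 0.922, -0.119], [0.876, 0.388, 0.285], [0.309, 0.0, -0.951]]
wrist_force: [-1.1, 2.1, 1.7]
width: 0.144
```

```bash
python3 rep.py;python3 - <<'E'
from key import *
for n in('scene','top'): cap(n)
crop('scene',110,120,240,220,6,'s10.png')
st=arm.read_state();T=M(st['tcp_rot'],st['position'])@np.load('K.npy');E=T[:3,3];R=T[:3,:3]
for n in('scene','top'):print(n,[np.round(w2px(n,x)[:2],1) for x in(E,E-R[:,2]*.058,E-R[:,0]*.18,S)])
E
```

```text
w 0.14374124647990516 [-1.1  2.1  1.7] [0.13 0.06 0.42]
pred tip [ 0.5781 -0.2035  0.0362] euler [-67.3  -0.   -0. ] (array([-0.0234, -0.031 , -0.0074]), array([ 2.344e+01,  6.000e-02, -7.216e+01]))
scene [array([136.7, 179.5]), array([141.8, 194.8]), array([207.4, 184.5]), array([139.3, 188.1])]
top [array([420.2, 181.3]), array([411.6, 185.8]), array([354.3, 210.9]), array([415.5, 183.7])]
```

View pics/s10.png

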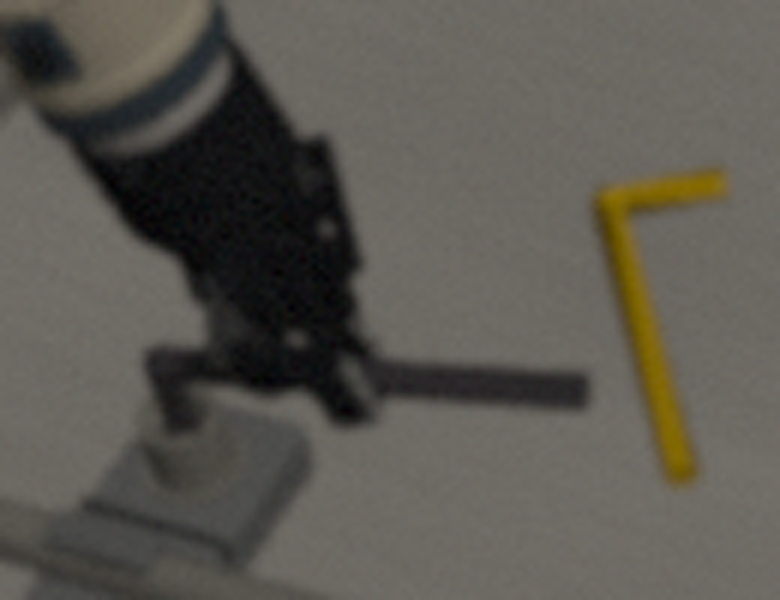

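Emit:
apply_moves --motion '[0,0,0,0,0,0,0.6,0,0,0,0,0,0,0.4,0,0,0,0,0,0,0.2,0,0,0,0,0,0,0,0,0,0,0,0,0,-0.3,0,0,0,0,0,0,-0.6,0,0,0,0,0,0,-0.6,0,0,0,0,0,0,-0.6]' --newtons 20

```text
time: 13.1
position: [0.5658, -0.1741, 0.2419]
tcp_rot: [[-0.372, 0.92, -0.12], [0.875, 0.391, 0.284], [0.309, 0.001, -0.951]]
wrist_force: [-0.5, 0.5, -0.0]
width: 0.801
```

```bash
python3 rep.py;python3 - <<'E'
from key import *
for n in('scene','top'): cap(n)
crop('scene',110,120,240,220,6,'s11.png')
E
```

```text
w 0.8005749166359977 [-0.5  0.5 -0. ] [-0.12 -0.   -0.03]
pred tip [ 0.5782 -0.2036  0.0362] euler [-67.1  -0.    0. ] (array([-0.0233, -0.031 , -0.0074]), array([ 2.339e+01,  7.000e-02, -7.199e+01]))
```

View pics/s11.png

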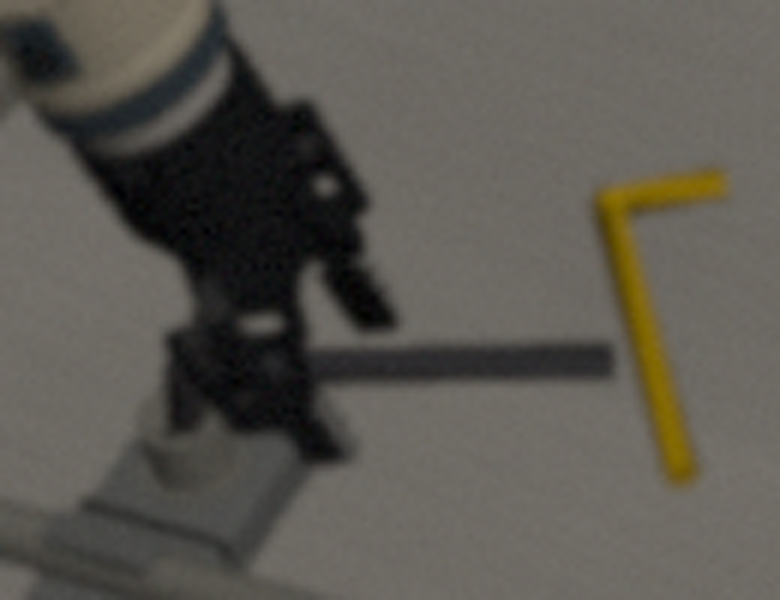

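```bash
cat > kfit.py <<'E'
from fit import *
import sys
from key import keyM,S
def run(T0,show=True):
    out={}
    for n in('scene','top'):
        p,d=load(n);P=cloud(n,d);C=P.reshape(-1,3);E=T0[:3,3];R=T0[:3,:3]
        L=(C-E)@R
        g=p.reshape(-1,3).astype(int)
        ok=~np.isnan(C).any(1)&(g.sum(1)<200)&(C[:,2]>.075)&(abs(L[:,1])<.035)&(L[:,0]<.02)&(L[:,0]>-.2)&(abs(L[:,2])<.03)&((L[:,0]<-.115)|(L[:,0]>-.035))
        out[n]=C[ok]
        print(n,ok.sum())
    return out
E
python3 - <<'E'
from kfit import *
T0=keyM(-64,0,[.578,-.2037,.094])
o=run(T0)
for n,Q in o.items():
    if len(Q)<20: continue
    r=fit(Q,np.r_[T0[:3,3],Rot.from_matrix(T0[:3,:3]).as_rotvec()])
    R=Rot.from_rotvec(r.x[3:]);print(n,r.x[:3].round(4),R.as_euler('ZYX',degrees=True).round(1),np.median(abs(r.fun)))
    # long arm direct line fit
    L=(Q-T0[:3,3])@T0[:3,:3];q=Q[L[:,0]<-.115];mu=q.mean(0);v=np.linalg.svd(q-mu)[2][0];v*=np.sign(v[1]);print('  arm',len(q),mu.round(4),v.round(3),'yaw',np.degrees(np.arctan2(-v[1],-v[0])).round(1),'slope',np.degrees(np.arcsin(v[2])).round(1))
E
```

```text
scene 65
top 60
scene [ 0.58   -0.1925  0.0918] [-49.8  -3.8 -13.8] 0.0007998795884341494
  arm 32 [ 0.504  -0.0995  0.0778] [-0.756  0.644 -0.112] yaw -40.4 slope -6.4
top [ 0.5928 -0.2117  0.1053] [-48.8  -7.7  -2.8] 0.0010032590375928826
  arm 60 [ 0.495  -0.0968  0.0784] [-0.634  0.762 -0.131] yaw -50.2 slope -7.5
```

Emit:
apply_moves --motion '[0,0,0,0,0,0,-1,0,-0.006,0,0,0,0,-1,0,-0.012,0,0,0,0,-1,0,-0.012,0,0,0,0,-1,0.003,-0.012,-0.01,0,0,0,-1,0.006,-0.012,-0.02,0,0,0,-1,0.009,-0.012,-0.03,0,0,0,-1,0.009,-0.012,-0.03,0,0,0,-1]'

```text
time: 13.87
position: [0.5561, -0.1798, 0.2762]
tcp_rot: [[-0.373, 0.92, -0.116], [0.876, 0.391, 0.283], [0.306, 0.004, -0.952]]
wrist_force: [0.4, 0.6, -0.2]
width: 1.0
```

```bash
python3 rep.py;python3 - <<'E'
from key import *
for n in('scene','top'): cap(n)
crop('scene',110,120,240,220,6,'s12.png');crop('top',340,140,450,240,6,'t12.png')
E
```

```text
w 0.9996601822634029 [ 0.4  0.6 -0.2] [-0.1  -0.11 -0.01]
pred tip [ 0.5693 -0.2096  0.0706] euler [-67.1  -0.2   0.2] (array([-0.0324, -0.0199,  0.0258]), array([ 23.43,   0.35, -71.98]))
```

View pics/s12.png

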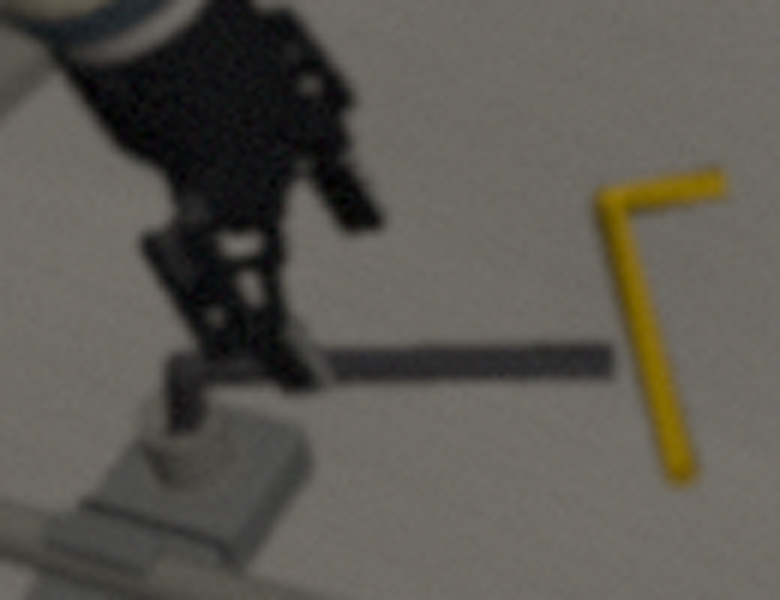

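View pics/t12.png

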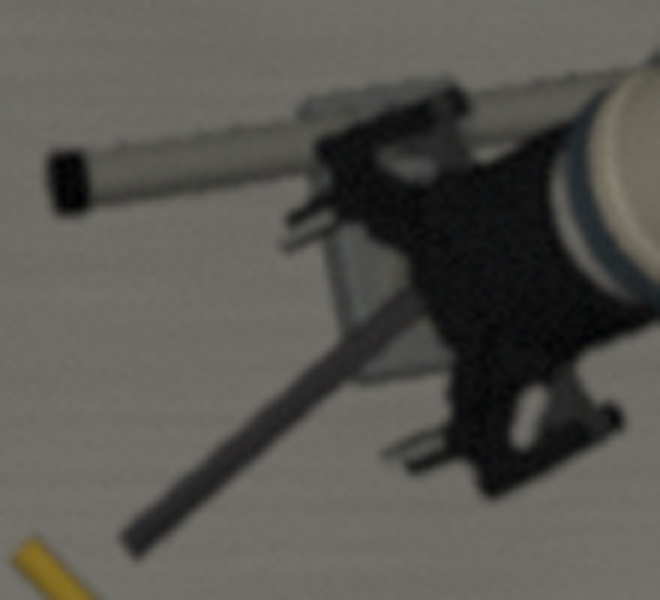

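Emit:
apply_moves --motion '[0.006,0,-0.019,0,0,0,-1,0.012,0,-0.038,0,0,0,-1,0.02,0,-0.065,0,0,0,-1,0.03,0,-0.095,0,0,0,-1,0.04,-0.05,-0.124,0,0,0,-1,0.04,-0.09,-0.124,0,0,0,-1,0.04,-0.13,-0.124,0,0,0,-1,0.04,-0.16,-0.124,0,0,0,-1,0.04,-0.16,-0.124,0,0,0,-1]'

```text
time: 14.72
position: [0.4027, -0.2431, 0.404]
tcp_rot: [[-0.37, 0.921, -0.121], [0.876, 0.389, 0.284], [0.309, -0.001, -0.951]]
wrist_force: [-0.3, -0.0, -0.2]
width: 1.0
```

```bash
python3 - <<'E'
from kfit import *
for n in('scene','top'): cap(n)
crop('scene',110,120,240,220,6,'s13.png');crop('top',340,140,450,240,6,'t13.png')
T0=keyM(-50,-5,[.578,-.2037,.094])
for n in('scene','top'):
    p,d=load(n);C=cloud(n,d).reshape(-1,3);L=(C-T0[:3,3])@T0[:3,:3];g=p.reshape(-1,3).astype(int)
    ok=~np.isnan(C).any(1)&(g.sum(1)<200)&(C[:,2]>.064)&(abs(L[:,1])<.03)&(L[:,0]<.02)&(L[:,0]>-.2)&(abs(L[:,2])<.035)
    Q=C[ok];r=fit(Q,np.r_[T0[:3,3],Rot.from_matrix(T0[:3,:3]).as_rotvec()])
    R=Rot.from_rotvec(r.x[3:]);E=r.x[:3];print(n,len(Q),'elbow',E.round(4),R.as_euler('ZYX',degrees=True).round(1),np.median(abs(r.fun)),'tip',(E-R.as_matrix()[:,2]*.058).round(4))
    L=(Q-T0[:3,3])@T0[:3,:3];q=Q[L[:,0]<-.03];mu=q.mean(0);v=np.linalg.svd(q-mu)[2][0];v*=np.sign(v[1]);print('  arm',len(q),'yaw',np.degrees(np.arctan2(-v[1],-v[0])).round(1),'slope',np.degrees(np.arcsin(v[2])).round(1))
E
```

```text
scene 375 elbow [ 0.5784 -0.1943  0.0919] [-52.6  -4.5  -3. ] 0.0016660053935732312 tip [ 0.5787 -0.1998  0.0342]
  arm 273 yaw -50.3 slope -9.7
top 351 elbow [ 0.5819 -0.2049  0.097 ] [-51.3 -10.5   1.9] 0.00085095864356847 tip [ 0.5901 -0.2119  0.04  ]
  arm 285 yaw -50.9 slope -10.1
```

View pics/s13.png

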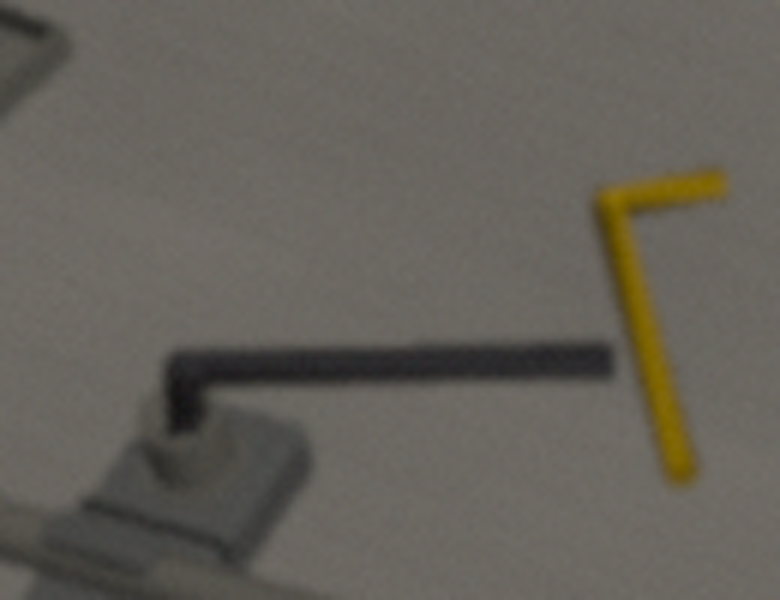

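View pics/t13.png

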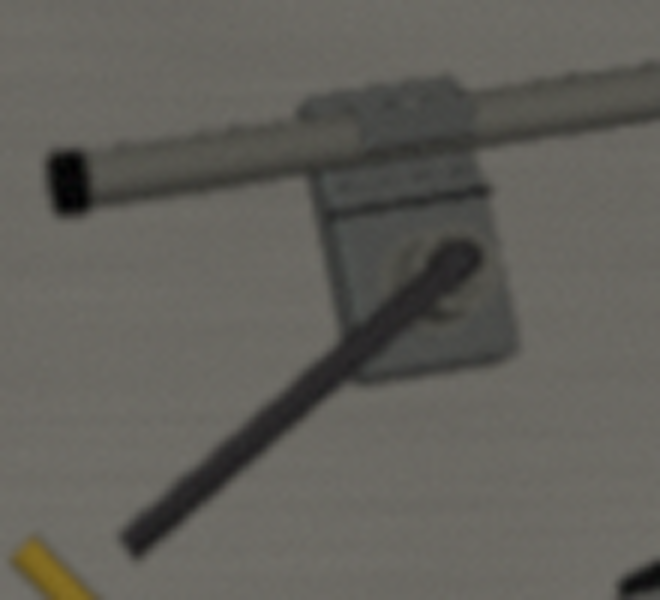

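The key has settled in the socket: elbow z about 0.094 as expected, tip about 26 mm below the mouth. Its yaw is about 60° clockwise from the start and nothing touches it. Handing in.

```bash
python3 -c "
from cell import arm
s=arm.read_state();print(s['time'],s['joint_velocities'].round(3),s['wrist_force'].round(1));print(arm.sign_off())"
```

```text
14.8167 [ 0.037  0.025 -0.039  0.007 -0.004  0.008] [ 1.5  0.2 -0.8]
the job is handed in; nothing more can be done
None
```

I took the larger dark key off the rest, turned it so the short arm pointed down, and seated it in the screw. I then turned the screw clockwise by roughly 60° and let go. The job was handed in at 14.8 s with the gripper well clear.

**Grip:** I gripped the key about 18° off square, inside the 20° limit. The arm reached a wrist joint limit when I tried to grip it exactly square.

**Seating:** The tip touched the socket floor at z of about 0.035 m (0.036 m expected), with about 10 N of contact force.

**Turn:** The hand turned 76° in all. The torque reached 0.6 N m, which matches the screw's stated stiffness, so the key was driving it. Taking off about 12–16° of play leaves about 60–64° on the screw. I could not see the screw's own angle, so this is worked out.

**Last check after letting go:**
- The key stayed in the screw, with its elbow at z of about 0.092–0.097 m (0.094 m expected).
- It swung back within its play to about 60° from where it started.
- It is not quite upright: the long arm droops by about 5–10° in the loose socket.
- The two cameras disagreed by up to about 12 mm on where the tip is (z 0.034 and 0.040 m).

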